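# Fill one hearing-aid case tray and stack the emptied tray

### The arm

A 6-joint arm with a two-finger parallel gripper is mounted at the origin on the work surface. World frame = base frame: x ahead of the robot, y to its left, z up, the work surface at z = 0. Lengths are in mm, angles in rad, forces in N, time in s.
With the tool pointing down it reaches from about 275 to 975 mm from the base axis. Payload 8.4 kg.
Tool frame: the origin (TCP) lies between the finger pads; the fingertips stand 8 mm ahead of it and the grasp point (between the pads) lies 11 mm behind it; z points along the fingers, y is the line along which they close (so a half turn about z gives the same grasp; the last joint's range is limited). The gripper opens to 92 mm and grips with 3 to 60 N. Pads are 20 mm wide; open, the fingers measure 128 mm over their backs; the gripper's body (75 mm by 189 mm) begins 69 mm behind the grasp point.
Start: joints at [-1.156, 0.353, 1.633, -0, 1.155, -0.002], TCP at [253.022, -571.496, 222.583] pointing down, gripper open.
Joint ranges: [-2.63, 2.63], [-0.92, 2.1], [0.06, 2.66], [-1.3, 4.44], [0, 2.69], [-3.02, 3.02]. Speed limits (rad/s): [2.22, 2.22, 2.79, 3.14, 3.14, 3.14].

### API

Orientations are given as a unit quaternion [x, y, z, w].
In Python, from station import arm gives the robot as it stands.
- The arm moves only by the shell command python3 -m inch 'ROWS'. ROWS is JSON, a list of rows, each an object with "linear": the shift along the world's x, y, z as a fraction of full scale, a list of three; "delta_rot": the turn, a rotation vector about the world's x, y, z as a fraction of full scale, a list of three; "fingers": the closure, from -1 (fully open) to 1 (shut). A call has 1 to 10 rows; each row is the pose to reach, as a shift and turn from the pose commanded when the call began, turning the shorter way round; what a row does not reach only later rows make up. Full scale, the value 1, is 300 mm for a shift and 360 degrees for a turn. A row lasts 1/12 s, in which the tool goes at most 41.7 mm and 7.16 degrees, less where a joint would pass 70% of its speed; a pose out of reach is approached as far as the arm can. A call with a number of a shift or a turn outside -1 to 1 is refused whole. A call with a gripper value outside its range is refused whole. The fingers move at their own pace and stop on an object; the grip force is fixed at half the most. Time passes only in rows, so rows that repeat a pose let the fingers close. It gives the time, the measured TCP pose, the force, the opening and the grip force at its end, in the units of the state.
- arm.get_state(): the state, without advancing time (a new reading comes with each control period).
- arm.get_image(name): name is "side" or "top"; returns the picture (384x512x3 uint8, red, green, blue); there is no depth.
- arm.calibration(name): a dict with "mtx" (3x3 intrinsics, pixels), "k1" (the pictures are not rectified: a ray, as slopes to the right and down, at radius r is drawn at 1 + k1 r^2 times it, then the intrinsics apply), "world_to_cam" (4x4, takes a point from world to camera coordinates). Camera axes: x right, y up, looking along -z (the intrinsics and any distortion apply to the point x, -y, -z); pixel columns grow to the right and rows downward; lengths in mm; the calibration is good to about 2 mm. A picture is of the moment at which its call begins. calibration takes no time and is no camera call.
- arm.hand_in(): hands the job in; it is judged then, once.
The state is a dict: "t": time; "joint_pos": joint angles; "dq": joint speeds; "joint_efforts": joint torques, N m; "ee_pos": TCP position; "ee_rot": TCP orientation; "force": force on the tool from outside, world axes, zero at the start; "ft_torque": the same for the moment, N m; "grip_width": opening from 0.0 (shut) to 1.0 (fully open); "grasp_force": force on a finger pad.
Only numpy, scipy, OpenCV 4.12 (cv2) and the standard library are available. Lean on these libraries where they do the work, as an engineer would, in place of code of your own. Each camera call takes 0.05 s, during which the arm holds its last target. There are 200 camera calls.

### The job

Most residents have collected their hearing-aid charging cases, so make one full tray of the two part-filled ones in the sloping stands: gently set the case that is alone in its tray into the empty compartment of the tray that already holds two, lid up and right down on the compartment floor. Then take the emptied tray out of its stand and nest it squarely, right side up and fully down, on top of the stack of empty trays. Leave the full tray in its stand, the stack where it is, and everything else on the windowsill undisturbed.

Things in the scene. Friction and masses are not known exactly. Their poses are not given: they have to be found in the camera images.
- tray_fuller: Pale tray with two cases, 86 (x) x 226 (y) x 30 mm; origin: centre of underside, z up. From there: bead foot z 0-8, floor plate 8-11, outer walls to z 30 (long walls at x +-38, 10 thick; ends 5), dividers at y +-37 (6 thick, to z 21). Three compartments 66 x 68 at y -74, 0, 74; the free one varies. It leans in a stand: +x edge high, y level, z 35 deg off vertical towards the robot.
- tray_lone: Tray with a single case, to be emptied and stacked: same make, size, frame and 35 deg lean as tray_fuller, loose, about 0.16 kg. Along its low (-x) wall runs the stand's lip; its high (+x) long wall, 10 mm thick, is free inside and out and can be pinched from above the tray.
- stack_top: Upper of two empty trays of the same make, flat on the sill, nested; origin at the centre of its underside, 22 mm above the sill. A tray nested on it sits 22 mm higher: its foot (61 x 211 mm outside, round-edged) drops 8 mm inside this tray's rim (66 x 216 mm inside), its floor plate resting on the rim. Trays are symmetric and nest either way round.
- case_orange: loose hard-shell hearing-aid charging case, white below with an orange lid, 56 (x) x 62 (y) x 48 (z) mm, about 0.13 kg, origin at the centre of its underside, z up through its lid; stands in a compartment of tray_lone (the one to move), its x and y along the tray's
- case_blue: loose hard-shell hearing-aid charging case, white below with a blue lid, 56 (x) x 62 (y) x 48 (z) mm, about 0.13 kg, origin at the centre of its underside, z up through its lid; stands in a compartment of tray_fuller, its x and y along the tray's
- case_green: loose hard-shell hearing-aid charging case, white below with a green lid, 56 (x) x 62 (y) x 48 (z) mm, about 0.13 kg, origin at the centre of its underside, z up through its lid; stands in a compartment of tray_fuller, its x and y along the tray's
- stack_bottom: Lower of the two empty trays, same size, flat on the sill, origin at the centre of its underside.
- stand_fuller: Fixed beech sloping stand under tray_fuller, 82 (x) x 230 (y) mm, origin at the centre of its foot on the sill, +x towards its high back edge (74 mm up). Its slope rises 35 deg towards +x; a tray on it has its origin 45 mm above this origin. Lip along the low edge: 5 mm thick, 21 mm high square to the slope.
- stand_lone: the same fixed stand, under tray_lone.
- jar: bystander: frosted glass jar with cork stopper, 64 mm across, 100 mm tall, origin at the centre of its base; not to be moved
- mug: bystander: blue mug, 76 mm across, 88 mm tall, origin at the centre of its base; not to be moved
- spectacle_case: bystander: dark red spectacle case, 62 x 160 x 37 mm, long along its y, origin at the centre of its underside; not to be moved
- remote: bystander: black television remote, 46 x 165 x 18 mm, long along its y, origin at the centre of its underside; not to be moved
- puck: bystander: brushed tin hearing-aid charging puck, 72 mm across, 20 mm tall, origin at the centre of its underside; not to be moved
- opener: bystander: orange plastic battery door opener lying flat, 103 mm long along its x, 20 mm wide, 10 mm thick, origin at its underside; not to be moved

How it is judged (in metres and radians):
On the way, in this order (a step that is already met when the one before it is completed fails the run):
1. all three cases sit in the compartments of the fuller tray, in its stand (x of case_blue in the frame of tray_fuller between -0.009 and 0.009 m and y of case_blue in the frame of tray_fuller between -0.08 and 0.08 m and z of case_blue in the frame of tray_fuller between 0.008 and 0.014 m and angle between the z axis of each of case_blue, case_green, case_orange and the z axis of tray_fuller, either way round below 0.08 rad and x of case_green in the frame of tray_fuller between -0.009 and 0.009 m and y of case_green in the frame of tray_fuller between -0.08 and 0.08 m and z of case_green in the frame of tray_fuller between 0.008 and 0.014 m and x of case_orange in the frame of tray_fuller between -0.009 and 0.009 m and y of case_orange in the frame of tray_fuller between -0.08 and 0.08 m and z of case_orange in the frame of tray_fuller between 0.008 and 0.014 m and distance of tray_fuller from where it was at the start of the episode below 0.02 m), for 0.2 s.
2. the emptied tray is nested fully down on the stack (x of tray_lone in the frame of stack_top between -0.005 and 0.005 m and y of tray_lone in the frame of stack_top between -0.005 and 0.005 m and z of tray_lone in the frame of stack_top between 0.019 and 0.025 m and angle between the x axis of tray_lone and the x axis of stack_top, either way round below 0.06 rad and angle between tray_lone's own z axis and vertical below 0.06 rad), for 0.2 s.
At the end, for the whole second after the job is handed in: All three cases lid up on the floors of tray_fuller's compartments (3 mm, 0.08 rad), that tray within 20 mm of its start; tray_lone nested on stack_top, upright, 22 mm +-3 above it, within 5 mm and 0.06 rad; the two trays below still nested, within 30 mm of their start; all at rest, released (all of step 1 and all of step 2 and z of stack_top in the frame of stack_bottom between 0.019 and 0.025 m and x of stack_top in the frame of stack_bottom between -0.005 and 0.005 m and y of stack_top in the frame of stack_bottom between -0.005 and 0.005 m and distance of stack_bottom from where it was at the start of the episode below 0.03 m and linear speed of each of case_blue, case_green, case_orange, tray_fuller, tray_lone, stack_top below 0.02 m/s); the robot touches nothing.
It fails at once if a bystander (jar, mug, spectacle case, remote, puck or opener) is moved more than 30 mm (distance of any of jar, mug, spectacle_case, remote, puck, opener from where it was at the start of the episode above 0.03 m).
It fails at once if a charging case is tipped over (more than 70 degrees from upright) (angle between any of case_blue, case_green, case_orange's own z axis and vertical above 1.22 rad).
It fails at once if the orange-lidded case is banged down into the tray (more than 40 N between them) (contact force between case_orange and tray_fuller above 40 N).
It fails at once if the orange-lidded case is dropped (out of the fingers and moving faster than 0.5 m/s) (linear speed of case_orange above 0.5 m/s and contact force between case_orange and the fingers below 0.05 N).
It also fails if it takes over 59 s, if anything falls off the work surface, if the arm or the gripper's body presses on something with over 40 N, if the wrist force passes 120 N, or if a joint passes its speed limit or range.

## Working session

There is one attempt and no reset: what is moved stays moved. The work goes in short steps, Python scripts to look and compute and a shell command to move; the robot and the scene stay as the last step left them, time stands still between calls to the robot, and variables do not carry over. Pictures are saved under pics/ and viewed, at most 12 in all, crops included, and the job is handed in when it is done.

```bash
mkdir -p pics; ls; python3 - <<'E'
from station import arm
import cv2,numpy as np
for n in("top","side"):
    im=arm.get_image(n); cv2.imwrite(f"pics/{n}0.png",cv2.cvtColor(im,cv2.COLOR_RGB2BGR))
    c=arm.calibration(n); print(n,{k:np.round(v,3).tolist() for k,v in c.items()})
print(arm.get_state())
E
```

```text
pics
top {'mtx': [[353.958, 0.0, 256.022], [0.0, 353.958, 195.511], [0.0, 0.0, 1.0]], 'k1': 0.023, 'world_to_cam': [[-0.02, -1.0, -0.011, 4.223], [0.987, -0.021, 0.157, -561.535], [-0.157, -0.008, 0.988, -980.628], [0.0, 0.0, 0.0, 1.0]]}
side {'mtx': [[485.917, 0.0, 253.65], [0.0, 485.917, 196.165], [0.0, 0.0, 1.0]], 'k1': -0.067, 'world_to_cam': [[-0.715, -0.699, 0.009, 389.145], [0.453, -0.454, 0.767, -312.644], [-0.532, 0.552, 0.642, -1067.446], [0.0, 0.0, 0.0, 1.0]]}
{'t': 0.1, 'joint_pos': array([-1.15639977e+00,  3.53555000e-01,  1.63406751e+00, -2.55084641e-05,
        1.15518817e+00, -2.42652812e-03]), 'dq': array([ 2.12168920e-05, -1.22710237e-03, -3.08320721e-04, -1.31426769e-04,
        1.56316769e-04,  1.36226190e-03]), 'joint_efforts': array([-4.63387132e-04, -5.94904017e+01, -3.34930301e+01,  6.98083872e-02,
        1.84215582e-02, -2.46972252e-05]), 'ee_pos': array([ 252.83734388, -571.09726154,  221.95036351]), 'ee_rot': array([ 9.78359562e-01,  2.06911086e-01, -1.35980377e-04, -5.93749331e-04]), 'force': array([ 0.20204633, -0.50549577,  0.2412014 ]), 'ft_torque': array([ 0.00087401, -0.00029692,  0.02623414]), 'grasp_force': 0.0, 'grip_width': 1.0000750085709447}
```

View pics/top0.png

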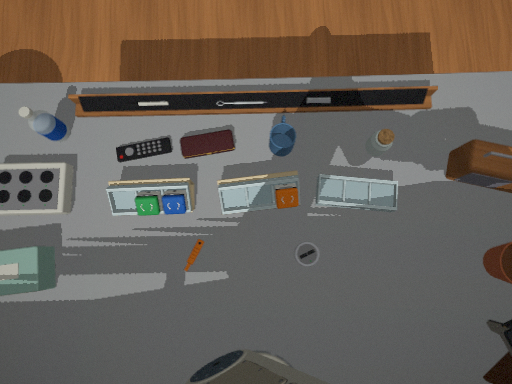

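View pics/side0.png

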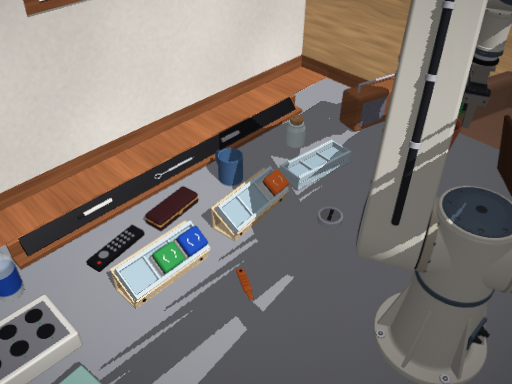

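The top view shows the fuller tray at about (149,197), with its free compartment at the left (+y) end. The lone tray is at (259,195) with the orange case at its right (-y) end, and the stack is at (358,192). The side view agrees.

```bash
cat > h.py <<'E'
import numpy as np,cv2
from station import arm
def cal(n):
    c=arm.calibration(n); return np.array(c["mtx"]),float(c["k1"]),np.array(c["world_to_cam"])
def ray(n,uv):
    K,k,T=cal(n); s=cv2.undistortPoints(np.array([[uv]],float),K,np.array([k,0,0,0.]))[0,0]
    R,t=T[:3,:3],T[:3,3]; return -R.T@t, R.T@np.array([s[0],-s[1],-1.])
def plane(n,uv,z):
    o,d=ray(n,uv); return o+d*(z-o[2])/d[2]
def proj(n,P):
    K,k,T=cal(n); c=np.asarray(P,float)@T[:3,:3].T+T[:3,3]
    c=c*[1,-1,-1]; return cv2.projectPoints(c.reshape(-1,1,3),np.zeros(3),np.zeros(3),K,np.array([k,0,0,0.]))[0][:,0]
def tri(a,b):
    (o,d),(p,e)=ray("top",a),ray("side",b); d=d/np.linalg.norm(d);e=e/np.linalg.norm(e)
    s=np.linalg.lstsq(np.c_[d,-e],p-o,rcond=None)[0]; A=o+s[0]*d;B=p+s[1]*e
    return (A+B)/2,np.linalg.norm(A-B)
def mask(im,h0,h1,smin=150,vmin=60):
    H=cv2.cvtColor(im,cv2.COLOR_RGB2HSV); return cv2.inRange(H,(h0,smin,vmin),(h1,255,255))
E
python3 - <<'E'
from h import *
T=cv2.cvtColor(cv2.imread("pics/top0.png"),cv2.COLOR_BGR2RGB);S=cv2.cvtColor(cv2.imread("pics/side0.png"),cv2.COLOR_BGR2RGB)
R={"green":(50,80),"blue":(105,125),"orange":(3,15)}
win={"top":(100,165,310,220),"side":(110,160,295,305)}
for c,(a,b) in R.items():
    q=[]
    for n,im in(("top",T),("side",S)):
        x0,y0,x1,y1=win[n]; m=mask(im,a,b,170,90)*0+mask(im,a,b,170,90); w=np.zeros_like(m); w[y0:y1,x0:x1]=m[y0:y1,x0:x1]
        if c=="blue" and n=="side": w[:225]=0
        if c=="orange": 
            w[:, :(260 if n=="side" else 270)]=0
        ct=max(cv2.findContours(w,0,2)[0],key=cv2.contourArea); r=cv2.minAreaRect(ct); print(c,n,np.round(r[0],1),np.round(r[1],1),round(r[2]),np.round(cv2.boxPoints(r)).tolist()); q.append(r[0])
    p,e=tri(*q); print(c,p.round(1),e.round(1))
out=np.zeros((600,800,3),np.uint8)
for i,(x,y) in enumerate([(100,160),(210,155),(308,155)]):
    t=cv2.resize(T[y:y+75,x:x+100],(400,300),interpolation=cv2.INTER_CUBIC); out[300*(i//2):300*(i//2)+300,400*(i%2):400*(i%2)+400]=t
out[300:,400:]=cv2.resize(S[138:273,180:360],(400,300),interpolation=cv2.INTER_CUBIC)
cv2.imwrite("pics/crop.png",out[:,:,::-1])
E
```

```text
green top [147.6 205.7] [19.4 20.5] 80 [[136.0, 198.0], [156.0, 194.0], [159.0, 213.0], [139.0, 217.0]]
green side [162.6 267.4] [11.3  1.9] 49 [[158.0, 264.0], [160.0, 263.0], [167.0, 271.0], [166.0, 272.0]]
green [541.5 308.2  47.3] 8.6
blue top [173.7 204.1] [19.1 21.5] 82 [[162.0, 196.0], [183.0, 193.0], [186.0, 212.0], [164.0, 215.0]]
blue side [191.8 240.4] [22.6 23.4] 54 [[176.0, 238.0], [195.0, 224.0], [208.0, 243.0], [189.0, 256.0]]
blue [536.8 222.2  81.8] 1.5
orange top [286.8 197.6] [18.7 21.6] 84 [[275.0, 190.0], [297.0, 187.0], [299.0, 206.0], [277.0, 208.0]]
orange side [275.7 181.7] [19.2 18.6] 51 [[262.0, 180.0], [277.0, 168.0], [289.0, 183.0], [274.0, 195.0]]
orange [548.5 -92.9  80.9] 1.6
```

View pics/crop.png

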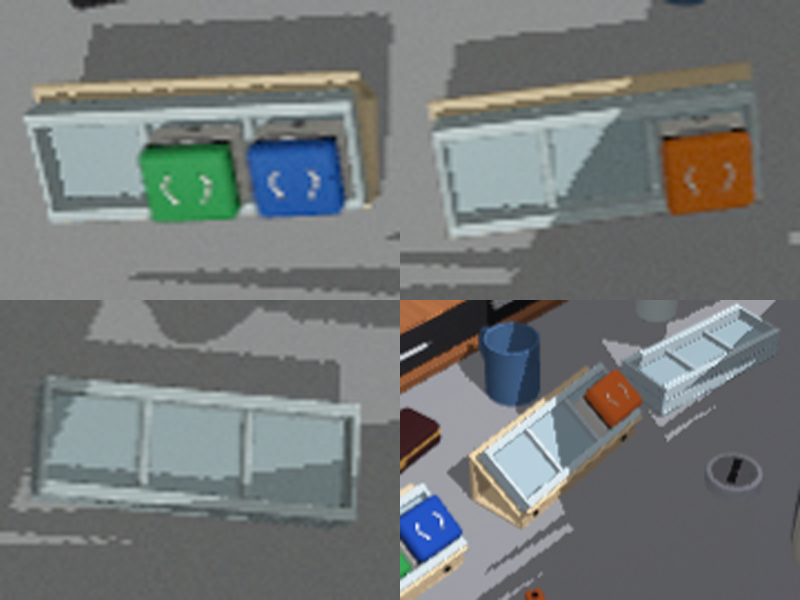

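The crops show the rim corners well enough to pick. Fuller (in full-image pixels): (106,188.5), (188,185), (112.5,214.8). Lone: (218.5,187.5), (223.8,213.8). Stack: (319.5,174.5), (398,181.3), (397,209.5). I'll cast them onto their known heights and check the sizes.

```bash
python3 - <<'E'
from h import *
def P(uv,z): return plane("top",uv,z)[:2].round(1)
print("fuller HL,HR,LL",P((106,188.5),94),P((188,185),94),P((112.5,214.8),45))
print("lone HL,LL",P((218.5,187.5),94),P((223.8,213.8),45))
print("stack",P((319.5,174.5),52),P((398,181.3),52),P((397.2,209.3),52))
# back edge of beech stand, z=74: fuller, lone ends
print("beech F",P((108.5,182),74),P((189.5,178.3),74)); print("beech L",P((217.5,180.7),74),P((297.5,171.2),74))
# lid top faces: quad corners, heights of high/low lid edges (case origin 11mm up tray)
for n,q in (("green",[(136.5,197.5),(158,195),(159,212.5),(136+2,213.7)]),("blue",[(163,196),(184.5,194),(186,213),(163,213)]),("orange",[(275.8,190),(297.5,187.5),(298.3,205.8),(277,208.5)])):
    b=45+59*.819; h=b+28*.574; l=b-28*.574
    print(n,[P(c,z).tolist() for c,z in zip(q,(h,h,l,l))])
# pale mask stack via side: rim corners
T=cv2.imread("pics/top0.png"); S=cv2.imread("pics/side0.png")
big=lambda im,x,y,w,hh,s:cv2.resize(im[y:y+hh,x:x+w],None,fx=s,fy=s,interpolation=cv2.INTER_CUBIC)
a=big(S,200,160,100,85,4);b=big(S,278,135,80,60,5)
o=np.zeros((600,800,3),np.uint8);o[:340,:400]=a;o[:300,400:]=b;g=cv2.convertScaleAbs(big(T,210,165,100,65,4),alpha=1.6);o[340:600,:400]=g;g=cv2.convertScaleAbs(big(T,310,165,100,65,4),alpha=1.6);o[340:600,400:]=g
cv2.imwrite("pics/crop2.png",o)
E
```

```text
fuller HL,HR,LL [582.1 406.6] [587.1 180.2] [514.2 405.8]
lone HL,LL [578.3  95.6] [510.2  86.3]
stack [ 617.9 -192.2] [ 592.8 -415.5] [ 512.2 -406.6]
beech F [604.5 409.1] [610.3 180.2]
beech L [601.6 100.7] [ 624.1 -126.6]
green [[552.6, 316.2], [558.3, 258.2], [514.2, 263.5], [512.1, 321.8]]
blue [[555.2, 244.5], [559.5, 186.3], [511.2, 188.3], [512.5, 252.3]]
orange [[565.1, -61.8], [570.8, -120.9], [524.7, -124.7], [518.4, -65.2]]
```

View pics/crop2.png

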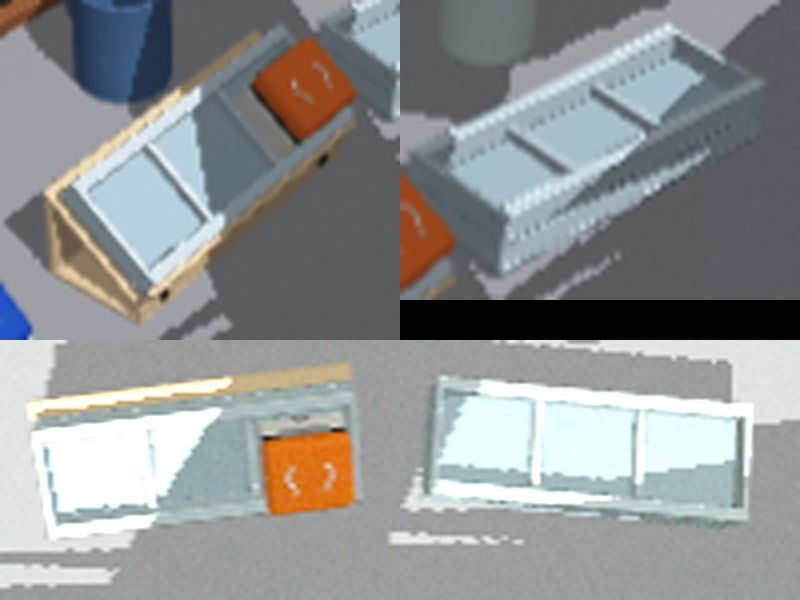

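Everything agrees with the given sizes: rim lengths are 226 and 225 mm, beech edges 229 and 228 mm.
- **Fuller:** stand at (566.5,293.3), yaw 0.024.
- **Lone:** stand at (572,-17.5), yaw 0.099.
- **Stack:** about (565,-299), yaw -0.112.

Next I'll write the target helper.

```bash
cat >> h.py <<'E'
from scipy.spatial.transform import Rotation as Ro
F=(566.5,293.3,.024); L=(572,-17.5,.0986); K=(565,-299,-.112)
def stand(s):
    R=Ro.from_euler("z",s[2])*Ro.from_euler("y",-35,degrees=True); return R.as_matrix(),np.array([s[0],s[1],45.])
def flat(s,z): return Ro.from_euler("z",s[2]).as_matrix(),np.array([s[0],s[1],z])
def go(pose,loc,name=""):
    R,t=pose; st=arm.get_state()
    G=np.c_[R[:,1]*0+np.cross(R[:,0],-R[:,2]),R[:,0],-R[:,2]]
    p=t+R@np.array(loc,float); rv=(Ro.from_matrix(G)*Ro.from_quat(st["ee_rot"]).inv()).as_rotvec()
    print(name,"tgt",p.round(1),"lin",((p-st["ee_pos"])/300).round(4).tolist(),"rot",(rv/2/np.pi).round(4).tolist())
E
python3 - <<'E'
from h import *
go(stand(L),(-1,-73,150),"hover"); go(stand(L),(-1,-73,39),"grasp")
E
```

```text
hover tgt [492.8 -98.7 167.3] lin [0.7997, 1.5747, -0.1822] rot [-0.0523, -0.0898, 0.1928]
grasp tgt [556.1 -92.4  76.4] lin [1.0109, 1.5956, -0.4853] rot [-0.0523, -0.0898, 0.1928]
```

```bash
python3 -m inch '[{"linear":[0.5,0.95,0],"delta_rot":[-0.0523,-0.0898,0.1928],"fingers":-1},{"linear":[0.5,0.95,0],"delta_rot":[-0.0523,-0.0898,0.1928],"fingers":-1},{"linear":[0.5,0.95,0],"delta_rot":[-0.0523,-0.0898,0.1928],"fingers":-1},{"linear":[0.5,0.95,0],"delta_rot":[-0.0523,-0.0898,0.1928],"fingers":-1},{"linear":[0.5,0.95,0],"delta_rot":[-0.0523,-0.0898,0.1928],"fingers":-1},{"linear":[0.5,0.95,0],"delta_rot":[-0.0523,-0.0898,0.1928],"fingers":-1},{"linear":[0.5,0.95,0],"delta_rot":[-0.0523,-0.0898,0.1928],"fingers":-1},{"linear":[0.5,0.95,0],"delta_rot":[-0.0523,-0.0898,0.1928],"fingers":-1}]'
python3 - <<'E'
from h import *
print(arm.get_state()["joint_pos"].round(2))
go(stand(L),(-1,-73,150),"hover")
E
```

```text
t: 0.77
ee_pos: [403.3, -283.5, 222.4]
ee_rot: [0.769, 0.597, 0.17, 0.153]
force: [0.7, 0.5, 0.1]
grip_width: 0.999
grasp_force: 0.0
[-0.84 -0.02  2.18  0.5   0.7  -0.93]
hover tgt [492.8 -98.7 167.3] lin [0.2982, 0.6159, -0.1838] rot [-0.0141, -0.024, 0.0518]
```

```bash
python3 -m inch '[{"linear":[0.298,0.616,-0.1],"delta_rot":[-0.0141,-0.024,0.0518],"fingers":-1},{"linear":[0.298,0.616,-0.1],"delta_rot":[-0.0141,-0.024,0.0518],"fingers":-1},{"linear":[0.298,0.616,-0.184],"delta_rot":[-0.0141,-0.024,0.0518],"fingers":-1},{"linear":[0.298,0.616,-0.184],"delta_rot":[-0.0141,-0.024,0.0518],"fingers":-1},{"linear":[0.298,0.616,-0.184],"delta_rot":[-0.0141,-0.024,0.0518],"fingers":-1},{"linear":[0.298,0.616,-0.184],"delta_rot":[-0.0141,-0.024,0.0518],"fingers":-1},{"linear":[0.298,0.616,-0.184],"delta_rot":[-0.0141,-0.024,0.0518],"fingers":-1},{"linear":[0.298,0.616,-0.184],"delta_rot":[-0.0141,-0.024,0.0518],"fingers":-1}]'
python3 - <<'E'
from h import *
print(arm.get_state()["joint_pos"].round(2))
go(stand(L),(-1,-73,45),"pre");go(stand(L),(-1,-73,39),"grasp")
E
```

```text
t: 1.43
ee_pos: [492.3, -100.8, 167.1]
ee_rot: [0.642, 0.706, 0.222, 0.201]
force: [-1.2, -0.2, 0.0]
grip_width: 1.0
grasp_force: 0.0
[-0.4   0.05  2.36  0.99  0.33 -1.38]
pre tgt [552.7 -92.8  81.3] lin [0.2011, 0.0268, -0.286] rot [-0.0002, -0.0005, 0.0005]
grasp tgt [556.1 -92.4  76.4] lin [0.2126, 0.0279, -0.3024] rot [-0.0002, -0.0005, 0.0005]
```

```bash
python3 -m inch '[{"linear":[0.07,0.01,-0.1],"delta_rot":[0,0,0],"fingers":-1},{"linear":[0.13,0.018,-0.186],"delta_rot":[0,0,0],"fingers":-1},{"linear":[0.18,0.024,-0.256],"delta_rot":[0,0,0],"fingers":-1},{"linear":[0.209,0.0275,-0.297],"delta_rot":[0,0,0],"fingers":-1},{"linear":[0.209,0.0275,-0.297],"delta_rot":[0,0,0],"fingers":-1}]'
python3 - <<'E'
from h import *
go(stand(L),(-1,-73,41),"err"); print(arm.get_state()["joint_pos"].round(2))
T=arm.get_image("top")[150:240,210:330];S=arm.get_image("side")[140:260,190:330]
o=np.zeros((600,800,3),np.uint8);o[:300,:400]=cv2.resize(T,(400,300),interpolation=2);o[:343,400:]=cv2.resize(S,(400,343),interpolation=2)
cv2.imwrite("pics/g1.png",o[:345,:,::-1])
E
```

```text
t: 1.85
ee_pos: [556.3, -95.8, 78.2]
ee_rot: [0.643, 0.704, 0.222, 0.203]
force: [0.4, 0.9, 0.5]
grip_width: 0.998
grasp_force: 0.0
err tgt [555.  -92.5  78. ] lin [-0.0045, 0.0108, -0.0006] rot [-0.0, -0.0, 0.0013]
[-0.31  0.34  2.31  1.89  0.24 -2.24]
```

View pics/g1.png

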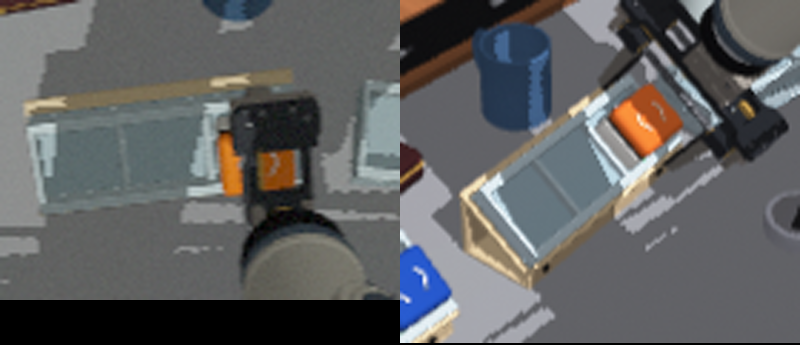

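The fingers straddle the orange lid (top crop, about (270,165)), sitting a few mm to its -y side. j4 and j6 are swinging near a wrist singularity, so before lifting I'll correct, close, and fit a quick kinematic model to plan the carry.

```bash
python3 -m inch '[{"linear":[-0.004,0.009,0],"delta_rot":[0,0,0.001],"fingers":-1},{"linear":[-0.004,0.009,0],"delta_rot":[0,0,0.001],"fingers":-1},{"linear":[-0.004,0.009,0],"delta_rot":[0,0,0.001],"fingers":0},{"linear":[-0.004,0.009,0],"delta_rot":[0,0,0.001],"fingers":1},{"linear":[-0.004,0.009,0],"delta_rot":[0,0,0.001],"fingers":1},{"linear":[-0.004,0.009,0],"delta_rot":[0,0,0.001],"fingers":1},{"linear":[-0.004,0.009,0],"delta_rot":[0,0,0.001],"fingers":1}]'
cat > kin.py <<'E'
from h import *
from scipy.optimize import least_squares
D=[([-1.1564,.35356,1.63407,0,1.15519,-.00243],[252.84,-571.1,221.95],[.97836,.20691,-.00014,-.00059]),
([-.84,-.02,2.18,.5,.7,-.93],[403.3,-283.5,222.4],[.769,.597,.17,.153]),
([-.4,.05,2.36,.99,.33,-1.38],[492.3,-100.8,167.1],[.642,.706,.222,.201])]
def wc(q,p):
    a,h,l1,l2,e=p[:5]; s=q[1]+q[2]; r=a+l1*np.sin(q[1])+l2*np.sin(s)+e*np.cos(s); z=h+l1*np.cos(q[1])+l2*np.cos(s)-e*np.sin(s)
    return np.array([r*np.cos(q[0]),r*np.sin(q[0]),z])
def Rf(q,sg=1): # forearm frame z along forearm, then j4, j5, j6
    return Ro.from_euler("ZYZYZ",[q[0],q[1]+q[2],sg*q[3],q[4],sg*q[5]])
def fit():
    st=arm.get_state(); dd=D+[(st["joint_pos"],st["ee_pos"],st["ee_rot"])]
    f=lambda p:np.concatenate([wc(q,p)+p[5]*Ro.from_quat(o).as_matrix()[:,2]-x for q,x,o in dd]+[.05*(p-[0,300,400,400,0,150])])
    r=least_squares(f,[0,300,400,400,0,150]); return r.x,r.fun[:12]
def ik(p,Rm,P,sg):
    w=np.array(P)-p[5]*Rm[:,2]
    j0=np.arctan2(w[1],w[0]); s=least_squares(lambda q:wc([j0,q[0],q[1]],p)-w,[.3,2.2]).x
    B=Ro.from_euler("ZY",[j0,s[0]+s[1]]).inv()*Ro.from_matrix(Rm)
    c=B.as_euler("ZYZ"); return np.round([j0,*s,sg*c[0],c[1],sg*c[2]],2)
def TR(pose): R=pose[0]; return np.c_[np.cross(R[:,0],-R[:,2]),R[:,0],-R[:,2]]
E
python3 - <<'E'
from kin import *
st=arm.get_state();p,res=fit();print(p.round(1),res.round(1)); print(st["joint_pos"].round(3),st["grip_width"],st["grasp_force"])
go(stand(L),(-1,-73,41))
G=Ro.from_quat(st["ee_rot"]).as_matrix()
for sg in(1,-1):
    print("chk",ik(p,G,st["ee_pos"],sg), (Ro.from_quat(st["ee_rot"])*Rf(st["joint_pos"],sg).inv()).as_rotvec().round(2))
    for z in (41,60,100,150,200):
        R,t=stand(F); print("F",z,ik(p,TR((R,t)),t+R@[0,74,z],sg))
E
```

```text
t: 2.53
ee_pos: [553.9, -90.8, 78.7]
ee_rot: [0.64, 0.707, 0.223, 0.201]
force: [-2.8, -0.0, 0.2]
grip_width: 0.659
grasp_force: 0.8
[4.000e-01 3.035e+02 5.638e+02 4.950e+02 6.030e+01 3.557e+02] [-1.9  0.5 -0.7 -0.3 -1.4  1.2 -0.4 -1.9 -1.  -0.2 -0.5  0.5]
[-0.308  0.338  2.31   1.886  0.242 -2.235] 0.6588107972926951 0.7982230000197887
 tgt [555.  -92.5  78. ] lin [0.0035, -0.0059, -0.0022] rot [-0.0002, -0.0003, -0.0002]Traceback (most recent call last):
  File "<stdin>", line 6, in <module>
  File "kin.py", line 10, in Rf
    return Ro.from_euler("ZYZYZ",[q[0],q[1]+q[2],sg*q[3],q[4],sg*q[5]])
           ~~~~~~~~~~~~~^^^^^^^^^^^^^^^^^^^^^^^^^^^^^^^^^^^^^^^^^^^^^^^
  File "scipy/spatial/transform/_rotation.pyx", line 1413, in scipy.spatial.transform._rotation.Rotation.from_euler
ValueError: Expected axis specification to be a non-empty string of upto 3 characters, got ZYZYZ
```

```bash
sed -i 's/return Ro.from_euler("ZYZYZ".*/return Ro.from_euler("ZY",[q[0],q[1]+q[2]])*Ro.from_euler("ZYZ",[sg*q[3],q[4],sg*q[5]])/' kin.py
python3 -m inch '[{"linear":[0,0,0],"delta_rot":[0,0,0],"fingers":1},{"linear":[0,0,0],"delta_rot":[0,0,0],"fingers":1},{"linear":[0,0,0],"delta_rot":[0,0,0],"fingers":1},{"linear":[0,0,0],"delta_rot":[0,0,0],"fingers":1}]'
python3 - <<'E'
from kin import *
st=arm.get_state();p,res=fit()
G=Ro.from_quat(st["ee_rot"]).as_matrix()
for sg in(1,-1):
    print("chk",ik(p,G,st["ee_pos"],sg), (Ro.from_quat(st["ee_rot"])*Rf(st["joint_pos"],sg).inv()).as_rotvec().round(2))
    for z in (41,60,100,150,200):
        R,t=stand(F); print("F",z,ik(p,TR((R,t)),t+R@[0,74,z],sg))
E
```

```text
t: 2.87
ee_pos: [553.6, -90.8, 78.3]
ee_rot: [0.64, 0.707, 0.223, 0.201]
force: [-6.1, -0.3, 7.1]
grip_width: 0.609
grasp_force: 30.0
chk [-0.31  0.34  2.31  1.89  0.24 -0.67] [ 0.89  0.09 -1.29]
F 41 [ 0.82  0.47  2.05 -1.21  0.45 -2.84]
F 60 [ 0.84  0.43  2.06 -1.16  0.47 -2.88]
F 100 [ 0.87  0.35  2.08 -1.05  0.52 -2.98]
F 150 [ 0.92  0.25  2.09 -0.93  0.59 -3.08]
F 200 [ 0.97  0.16  2.1  -0.83  0.68  3.13]
chk [-0.31  0.34  2.31 -1.89  0.24  0.67] [ 0.81 -0.26 -0.53]
F 41 [0.82 0.47 2.05 1.21 0.45 2.84]
F 60 [0.84 0.43 2.06 1.16 0.47 2.88]
F 100 [0.87 0.35 2.08 1.05 0.52 2.98]
F 150 [0.92 0.25 2.09 0.93 0.59 3.08]
F 200 [ 0.97  0.16  2.1   0.83  0.68 -3.13]
```

```bash
python3 -m inch '[{"linear":[-0.0191,-0.0019,0.0273],"delta_rot":[0,0,0],"fingers":1},{"linear":[-0.0573,-0.0057,0.0819],"delta_rot":[0,0,0],"fingers":1},{"linear":[-0.115,-0.0113,0.164],"delta_rot":[0,0,0],"fingers":1},{"linear":[-0.115,-0.0113,0.25],"delta_rot":[0,0,0],"fingers":1},{"linear":[-0.115,-0.0113,0.3],"delta_rot":[0,0,0],"fingers":1}]'
python3 - <<'E'
from kin import *
st=arm.get_state();p,res=fit();print(st["joint_pos"].round(2),st["grip_width"],st["ee_pos"])
A=st["ee_pos"];R,t=stand(F); Rl=stand(L)[0]
for zz in (190,250,310):
  B=t+R@[0,74,41]+np.array([-34,0,0]);B[2]=zz;A[2]=zz
  for f in np.linspace(0,1,6): print(zz,(A+f*(B-A)).round(),ik(p,TR((R if f>.3 else Rl,0)),A+f*(B-A),1)-[0,0,0,0,0,1.57])
go(stand(F),(0,74,110))
E
```

```text
t: 3.28
ee_pos: [520.9, -91.9, 155.4]
ee_rot: [0.639, 0.708, 0.226, 0.199]
force: [0.6, -0.1, -0.7]
grip_width: 0.606
grasp_force: 30.0
[-0.35  0.12  2.32  1.08  0.29 -1.43] 0.6060782776573476 [520.91697205 -91.87217747 155.41783855]
190 [521. -92. 190.] [-0.34  0.04  2.3   0.81  0.34 -1.14]
190 [518.  -0. 190.] [-0.06  0.    2.33  0.44  0.22 -0.56]
190 [515.  92. 190.] [ 0.27  0.01  2.32 -0.6   0.25  0.79]
190 [513. 183. 190.] [ 0.52  0.07  2.26 -0.84  0.38  1.22]
190 [510. 275. 190.] [ 0.72  0.15  2.16 -0.88  0.5   1.42]
190 [507. 367. 190.] [ 0.87  0.25  2.04 -0.86  0.61  1.51]
250 [521. -92. 250.] [-0.34 -0.08  2.23  0.55  0.48 -0.86]
250 [518.  -0. 250.] [-0.06 -0.12  2.27  0.24  0.4  -0.36]
250 [515.  92. 250.] [ 0.27 -0.1   2.26 -0.36  0.41  0.53]
250 [513. 183. 250.] [ 0.52 -0.04  2.2  -0.6   0.51  0.96]
250 [510. 275. 250.] [ 0.72  0.05  2.11 -0.7   0.61  1.21]
250 [507. 367. 250.] [ 0.87  0.16  1.99 -0.73  0.7   1.35]
310 [521. -92. 310.] [-0.34 -0.16  2.16  0.43  0.63 -0.72]
310 [518.  -0. 310.] [-0.06 -0.21  2.19  0.18  0.56 -0.28]
310 [515.  92. 310.] [ 0.27 -0.19  2.18 -0.26  0.57  0.43]
310 [513. 183. 310.] [ 0.52 -0.12  2.12 -0.48  0.64  0.81]
310 [510. 275. 310.] [ 0.72 -0.03  2.04 -0.59  0.73  1.07]
310 [507. 367. 310.] [ 0.87  0.09  1.92 -0.64  0.81  1.22]
 tgt [501.6 365.8 135.1] lin [-0.0642, 1.5255, -0.0677] rot [-0.0011, -0.0, -0.0126]
```

```bash
python3 -m inch '[{"linear":[0,0.05,0.13],"delta_rot":[0,0,0],"fingers":1},{"linear":[-0.01,0.15,0.26],"delta_rot":[0,0,0],"fingers":1},{"linear":[-0.03,0.9,0.28],"delta_rot":[-0.001,0,-0.0126],"fingers":1},{"linear":[-0.03,0.9,0.28],"delta_rot":[-0.001,0,-0.0126],"fingers":1},{"linear":[-0.03,0.9,0.28],"delta_rot":[-0.001,0,-0.0126],"fingers":1},{"linear":[-0.03,0.9,0.28],"delta_rot":[-0.001,0,-0.0126],"fingers":1},{"linear":[-0.03,0.9,0.28],"delta_rot":[-0.001,0,-0.0126],"fingers":1},{"linear":[-0.03,0.9,0.28],"delta_rot":[-0.001,0,-0.0126],"fingers":1},{"linear":[-0.03,0.9,0.28],"delta_rot":[-0.001,0,-0.0126],"fingers":1}]'
python3 - <<'E'
from kin import *
st=arm.get_state();print(st["joint_pos"].round(2),st["grip_width"])
go(stand(F),(0,74,110))
E
```

```text
t: 4.03
ee_pos: [512.6, 38.3, 207.1]
ee_rot: [0.666, 0.684, 0.212, 0.207]
force: [-0.5, -0.2, -0.8]
grip_width: 0.601
grasp_force: 30.0
[ 0.1  -0.04  2.32 -0.16  0.27  0.21] 0.600584917499616
 tgt [501.6 365.8 135.1] lin [-0.0366, 1.0915, -0.24] rot [0.0001, -0.0014, -0.0005]
```

```bash
python3 -m inch '[{"linear":[-0.01,0.5,0.05],"delta_rot":[0,0,0],"fingers":1},{"linear":[-0.01,0.5,0.05],"delta_rot":[0,0,0],"fingers":1},{"linear":[-0.01,0.5,0.05],"delta_rot":[0,0,0],"fingers":1},{"linear":[-0.037,0.99,0.0],"delta_rot":[0,0,0],"fingers":1},{"linear":[-0.037,0.99,0.0],"delta_rot":[0,0,0],"fingers":1},{"linear":[-0.037,0.99,0.0],"delta_rot":[0,0,0],"fingers":1},{"linear":[-0.037,0.99,0.0],"delta_rot":[0,0,0],"fingers":1},{"linear":[-0.037,0.99,0.0],"delta_rot":[0,0,0],"fingers":1},{"linear":[-0.037,0.99,-0.05],"delta_rot":[0,0,0],"fingers":1},{"linear":[-0.037,0.99,-0.05],"delta_rot":[0,0,0],"fingers":1}]'
python3 - <<'E'
from kin import *
st=arm.get_state();print(st["joint_pos"].round(2),st["grip_width"])
go(stand(F),(0,74,120))
E
```

```text
t: 4.87
ee_pos: [501.2, 338.5, 190.3]
ee_rot: [0.665, 0.686, 0.213, 0.206]
force: [-0.5, -0.8, -1.7]
grip_width: 0.61
grasp_force: 30.0
[ 0.83  0.21  2.08 -0.85  0.57  1.46] 0.6095985974091481
 tgt [495.9 365.6 143.3] lin [-0.0175, 0.0904, -0.1567] rot [0.0001, -0.0015, -0.0012]
```

```bash
python3 -m inch '[{"linear":[-0.017,0.09,-0.08],"delta_rot":[0,-0.0015,-0.001],"fingers":1},{"linear":[-0.017,0.09,-0.157],"delta_rot":[0,-0.0015,-0.001],"fingers":1},{"linear":[0.013,0.0915,-0.2],"delta_rot":[0,-0.0015,-0.001],"fingers":1},{"linear":[0.03,0.0915,-0.225],"delta_rot":[0,-0.0015,-0.001],"fingers":1},{"linear":[0.03,0.0915,-0.225],"delta_rot":[0,-0.0015,-0.001],"fingers":1},{"linear":[0.03,0.0915,-0.225],"delta_rot":[0,-0.0015,-0.001],"fingers":1}]'
python3 - <<'E'
from kin import *
st=arm.get_state();print(st["joint_pos"].round(2),st["grip_width"])
go(stand(F),(0,74,95))
T=arm.get_image("top");S=arm.get_image("side");cv2.imwrite("pics/T2.png",T[:,:,::-1]);cv2.imwrite("pics/S2.png",S[:,:,::-1])
o=np.zeros((560,800,3),np.uint8);o[:400,:400]=cv2.resize(T[140:240,90:190],(400,400),interpolation=2);o[:560,400:]=cv2.resize(S[190:330,100:200],(400,560),interpolation=2)
cv2.imwrite("pics/g2.png",o[:,:,::-1])
E
```

```text
t: 5.37
ee_pos: [511.4, 361.2, 124.9]
ee_rot: [0.667, 0.681, 0.215, 0.211]
force: [-0.1, -0.9, -0.8]
grip_width: 0.606
grasp_force: 30.0
[ 0.85  0.35  2.08 -1.06  0.51  1.74] 0.6057211793888334
 tgt [510.3 366.  122.8] lin [-0.0039, 0.016, -0.0069] rot [0.0002, 0.0002, 0.0007]
```

View pics/g2.png

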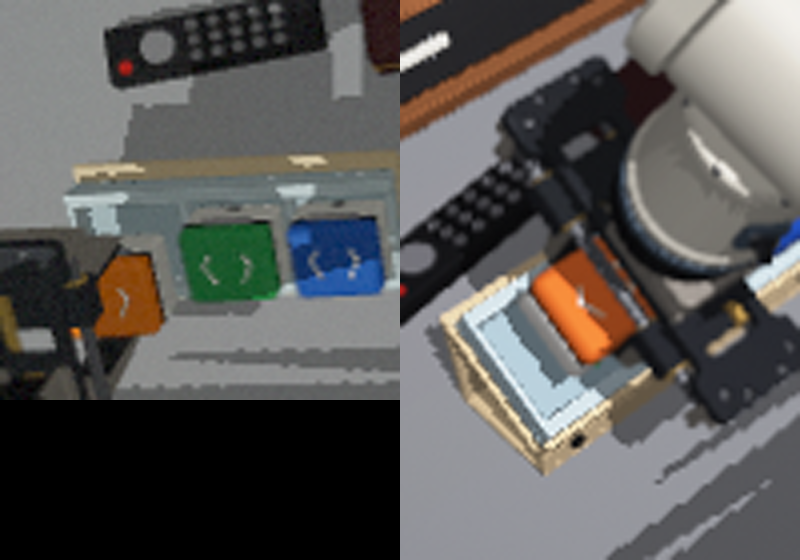

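The orange lid is held squarely, partly behind the gripper. Its right edge in the top view runs (128.75,203.75)-(131,223.2); its left edge in the side view runs (133.75,258.75)-(147.5,280.5). I'll compute these in the tray frame, with green and blue as references.

```bash
python3 - <<'E'
from h import *
R,t=stand(F)
def lid(n,uv,z):
    o,d=ray(n,uv); o=R.T@(o-t); d=R.T@d; return (o+d*(z-o[2])/d[2]).round(1)[:2]
st=arm.get_state(); l=R.T@(st["ee_pos"]-t); print("tcp local",l.round(1))
print("orange top right",lid("top",(128.75,203.75),l[2]+18),lid("top",(131,223.2),l[2]+18))
print("orange side left",lid("side",(133.75,258.75),l[2]+18),lid("side",(147.5,280.5),l[2]+18))
for n,q in(("green",[(135.75,197.5),(159,195.75),(160.25,213.25),(137.5,215)]),("blue",[(162,195.5),(185,194.5),(186,212.5),(163,214.25)])):
    c=[lid("top",u,59) for u in q]; print(n,np.array(c).tolist(),np.mean(c,0))
print("tray end L high/low rim",lid("top",(106.3,189),30),lid("side",(100+440/4-0,190+320/4),30))
E
```

```text
tcp local [ 2.7 69.8 96.8]
orange top right [35.2 25.6] [-22.2  31.1]
orange side left [29.4 97.5] [-25.4 100.7]
green [[25.5, 25.8], [27.6, -37.6], [-26.3, -32.3], [-28.6, 31.2]] [-0.45  -3.225]
blue [[27.9, -45.8], [27.9, -108.1], [-27.6, -103.7], [-29.9, -39.4]] [ -0.425 -74.25 ]
tray end L high/low rim [ 41.7 112.2] [-88.1 -71.1]
```

```bash
python3 -m inch '[{"linear":[0,0,0],"delta_rot":[0,0,0],"fingers":1},{"linear":[0,0,0],"delta_rot":[0,0,0],"fingers":1},{"linear":[0,0,0],"delta_rot":[0,0,0],"fingers":1}]'
cat > edge.py <<'E'
from h import *
R,t=stand(F)
st=arm.get_state(); l=R.T@(st["ee_pos"]-t); print("tcp local",l.round(1))
go(stand(F),(0,74,95))
T=arm.get_image("top");S=arm.get_image("side");cv2.imwrite("pics/T3.png",T[:,:,::-1]);cv2.imwrite("pics/S3.png",S[:,:,::-1])
def scan(im,n,h,x,y0,y1,z,dz=0):
    ys=np.arange(y0,y1,.5); P=t+np.array([[x,y,z] for y in ys])@R.T; uv=proj(n,P)
    H=cv2.cvtColor(cv2.resize(im,None,fx=4,fy=4,interpolation=cv2.INTER_CUBIC),cv2.COLOR_RGB2HSV)
    m=[(H[int(v*4+2),int(u*4+2)]) for u,v in uv]; ok=np.array([h[0]<=a[0]<=h[1] and a[1]>140 for a in m]); yy=ys[ok]
    return (yy.min(),yy.max()) if ok.any() else None
for x in(-15,-5,5,15):
    print(x,"green",scan(T,"top",(50,80),x,-60,60,59),scan(S,"side",(50,80),x,-60,60,59),"blue",scan(T,"top",(105,125),x,-130,-20,59),scan(S,"side",(105,125),x,-130,-20,59),
     "orange",scan(T,"top",(3,15),x+l[0],0,130,l[2]+18),scan(S,"side",(3,15),x+l[0],0,130,l[2]+18))
E
python3 edge.py
```

```text
t: 5.72
ee_pos: [511.2, 362.3, 125.6]
ee_rot: [0.667, 0.681, 0.216, 0.211]
force: [0.8, 0.3, -0.8]
grip_width: 0.609
grasp_force: 30.0
tcp local [ 2.3 70.3 96.8]
 tgt [510.3 366.  122.8] lin [-0.0033, 0.0124, -0.0092] rot [-0.0, 0.0003, 0.0005]
-15 green (np.float64(-30.5), np.float64(29.0)) None blue (np.float64(-103.5), np.float64(-44.0)) None orange (np.float64(33.0), np.float64(77.5)) (np.float64(55.5), np.float64(105.0))
-5 green (np.float64(-30.0), np.float64(30.0)) None blue (np.float64(-103.5), np.float64(-44.0)) None orange (np.float64(32.0), np.float64(69.5)) (np.float64(69.5), np.float64(105.0))
5 green (np.float64(-31.5), np.float64(28.5)) None blue (np.float64(-103.5), np.float64(-44.5)) None orange (np.float64(32.0), np.float64(69.0)) (np.float64(58.0), np.float64(105.0))
15 green (np.float64(-30.5), np.float64(29.0)) None blue (np.float64(-103.5), np.float64(-43.5)) None orange (np.float64(32.0), np.float64(69.5)) (np.float64(55.5), np.float64(105.0))
```

```bash
cat > e2.py <<'E'
from h import *
rd=lambda f:cv2.imread(f)[:,:,::-1].copy()
def scan(im,n,pose,h,x,y0,y1,z):
    R,t=pose; ys=np.arange(y0,y1,.5); uv=proj(n,t+np.array([[x,y,z] for y in ys])@R.T)
    H=cv2.cvtColor(cv2.resize(im,None,fx=4,fy=4,interpolation=cv2.INTER_CUBIC),cv2.COLOR_RGB2HSV)
    ok=np.array([h[0]<=a[0]<=h[1] and a[1]>140 for a in (H[int(v*4+2),int(u*4+2)] for u,v in uv)]); yy=ys[ok]
    return (float(yy.min()),float(yy.max())) if ok.any() else None
if __name__=="__main__":
    T,S=rd("pics/top0.png"),rd("pics/side0.png")
    for nm,p,h,yc in(("green",F,(40,85),0),("blue",F,(105,125),-74),("orange",L,(3,15),-74)):
        for x in(-10,10): print(nm,x,scan(T,"top",stand(p),h,x,yc-50,yc+50,59),scan(S,"side",stand(p),h,x,yc-50,yc+50,59))
    R,t=stand(L); print("grasp tcp in L",R.T@(np.array([553.6,-90.8,78.3])-t))
    T,S=rd("pics/T3.png"),rd("pics/S3.png")
    for dz in(18,14,10,6):
        print(dz,[scan(T,"top",stand(F),(3,15),x,0,130,96.8+dz) for x in(-10,10)],[scan(S,"side",stand(F),(3,15),x,0,130,96.8+dz) for x in(-10,10)])
E
python3 e2.py
```

```text
green -10 (-30.5, 30.0) (-22.0, 38.5)
green 10 (-30.5, 28.5) (-22.5, 39.0)
blue -10 (-104.5, -43.0) (-97.0, -33.5)
blue 10 (-103.5, -43.0) (-97.0, -33.5)
orange -10 (-101.5, -41.5) (-97.0, -27.5)
orange 10 (-101.0, -41.0) (-97.0, -27.5)
grasp tcp in L [ -1.80982991 -71.13267697  41.91905035]
18 [(32.5, 75.5), (32.0, 69.5)] [(55.5, 105.0), (69.0, 105.5)]
14 [(33.5, 75.5), (33.5, 71.0)] [(54.5, 104.0), (68.0, 104.0)]
10 [(35.5, 75.0), (35.5, 73.0)] [(52.5, 102.5), (66.5, 103.0)]
6 [(37.0, 75.0), (36.5, 74.5)] [(51.0, 101.0), (64.5, 101.0)]
```

```bash
python3 - <<'E'
from h import *
for n,a,b in(("HL",(319.5,174.5),(280,165)),("HR",(398,181),(333,140)),("LR",(397.2,209.5),(350.4,151.4)),("LL",(317.5,204.3),(299,176)),
 ("lone HL",(218.5,187.5),(200+75/4,160+185/4)),("lone LL",(222.5,214),(200+152/4,160+290/4)),("lone beechL",(217.5,180.7),(200+45/4,160+190/4))):
    p,e=tri(a,b); print(n,p.round(1),round(e,1))
E
```

```text
HL [ 619.1 -191.7   50.9] 2.3
HR [ 593.1 -417.8   48.7] 3.2
LR [ 512.8 -407.4   48.1] 2.1
LL [ 531.9 -178.8   63.3] 5.5
lone HL [579.   96.1  88.2] 0.8
lone LL [511.3  91.4  36. ] 1.5
lone beechL [602.3 101.2  72.3] 1.0
```

```bash
python3 - <<'E'
from h import *
R,t=stand(F)
for n,a,b in(("HL",(106.2,188.3),(115,268.7)),("LL",(112.5,214.8),(136.7,299.5)),("beechL",(108.5,182.3),(110.5,269.5))):
    p,e=tri(a,b); print(n,p.round(1),round(e,1),"local",(R.T@(p-t)).round(1))
S=cv2.imread("pics/side0.png"); T=cv2.imread("pics/T3.png");S3=cv2.imread("pics/S3.png")
r=lambda im,x,y,w,h,W,H:cv2.resize(im[y:y+h,x:x+w],(W,H),interpolation=cv2.INTER_CUBIC)
o=np.zeros((600,800,3),np.uint8);o[:300,:400]=r(T,90,165,80,60,400,300);o[300:,:400]=r(S,100,240,80,60,400,300);o[:,400:]=r(S3,105,225,80,120,400,600)
cv2.imwrite("pics/g3.png",o)
E
```

```text
HL [584.3 408.8  89.4] 2.1 local [ 42.4 115.1  24.6]
LL [514.9 407.9  40.5] 0.7 local [-42.6 115.8  24.3]
beechL [605.  411.   71.8] 2.4 local [ 49.2 116.7  -1.7]
```

View pics/g3.png

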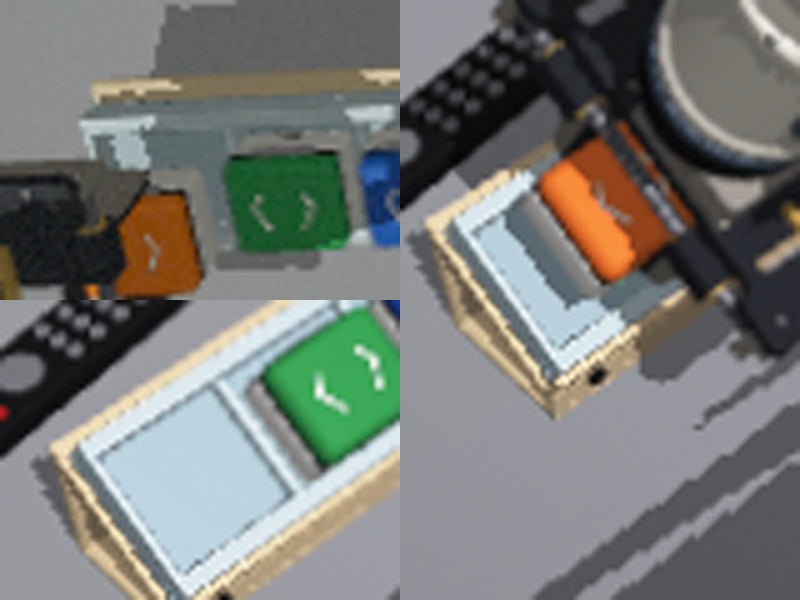

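The tray end triangulates to y local 115, so the fuller tray is about +2.5 mm in y from my frame. I need TCP at local (0, 77.8); I'll correct that at height and then go down.

```bash
sed -i 's/^F=(566.5,293.3,.024)/F=(566.5,296.0,.024)/' h.py; python3 - <<'E'
from h import *
go(stand(F),(0,75.2,80)); go(stand(F),(0,75.2,60))
E
```

```text
tgt [518.8 370.1 110.5] lin [0.0256, 0.0261, -0.0492] rot [0.0, 0.0003, 0.0004]
 tgt [530.3 370.4  94.1] lin [0.0638, 0.0271, -0.1038] rot [0.0, 0.0003, 0.0004]
```

```bash
python3 -m inch '[{"linear":[0,0.026,-0.01],"delta_rot":[0,0.0003,0.0004],"fingers":1},{"linear":[0.0256,0.026,-0.049],"delta_rot":[0,0.0003,0.0004],"fingers":1},{"linear":[0.0256,0.026,-0.049],"delta_rot":[0,0.0003,0.0004],"fingers":1},{"linear":[0.045,0.0265,-0.077],"delta_rot":[0,0.0003,0.0004],"fingers":1},{"linear":[0.064,0.027,-0.104],"delta_rot":[0,0.0003,0.0004],"fingers":1},{"linear":[0.064,0.027,-0.104],"delta_rot":[0,0.0003,0.0004],"fingers":1},{"linear":[0.064,0.027,-0.104],"delta_rot":[0,0.0003,0.0004],"fingers":1}]'
python3 - <<'E'
from h import *
print(arm.get_state()["joint_pos"].round(2))
go(stand(F),(0,75.2,60)); go(stand(F),(0,75.2,51)); go(stand(F),(0,75.2,46))
E
```

```text
t: 6.4
ee_pos: [530.0, 370.1, 93.2]
ee_rot: [0.666, 0.683, 0.214, 0.21]
force: [-0.2, 0.3, -2.0]
grip_width: 0.608
grasp_force: 30.0
[ 0.84  0.43  2.06 -1.15  0.47  1.82]
 tgt [530.3 370.4  94.1] lin [0.001, 0.0009, 0.0031] rot [0.0003, -0.0002, 0.0001]
 tgt [535.5 370.5  86.8] lin [0.0182, 0.0014, -0.0215] rot [0.0003, -0.0002, 0.0001]
 tgt [538.3 370.5  82.7] lin [0.0278, 0.0016, -0.0351] rot [0.0003, -0.0002, 0.0001]
```

```bash
python3 -m inch '[{"linear":[0.004,0,-0.005],"delta_rot":[0,0,0],"fingers":1},{"linear":[0.007,0,-0.009],"delta_rot":[0,0,0],"fingers":1},{"linear":[0.010,0,-0.0133],"delta_rot":[0,0,0],"fingers":1},{"linear":[0.0135,0.001,-0.0175],"delta_rot":[0,0,0],"fingers":1},{"linear":[0.0165,0.001,-0.021],"delta_rot":[0,0,0],"fingers":1},{"linear":[0.0165,0.001,-0.021],"delta_rot":[0,0,0],"fingers":1}]'
python3 -m inch '[{"linear":[0.002,0,-0.0027],"delta_rot":[0,0,0],"fingers":1},{"linear":[0.004,0,-0.0055],"delta_rot":[0,0,0],"fingers":1},{"linear":[0.004,0,-0.0055],"delta_rot":[0,0,0],"fingers":1}]'
python3 - <<'E'
from h import *
go(stand(F),(0,75.2,46));go(stand(F),(0,75.2,42))
R,t=stand(F);print(R.T@(arm.get_state()["ee_pos"]-t))
E
```

```text
t: 6.9
ee_pos: [535.3, 370.5, 87.2]
ee_rot: [0.666, 0.682, 0.215, 0.21]
force: [-0.7, -0.4, -0.5]
grip_width: 0.604
grasp_force: 30.0
t: 7.15
ee_pos: [536.5, 370.5, 85.5]
ee_rot: [0.666, 0.682, 0.215, 0.21]
force: [-0.5, -0.4, -0.9]
grip_width: 0.605
grasp_force: 30.0
 tgt [538.3 370.5  82.7] lin [0.0061, 0.0003, -0.0094] rot [0.0001, -0.0001, 0.0001]
 tgt [540.6 370.6  79.4] lin [0.0138, 0.0005, -0.0203] rot [0.0001, -0.0001, 0.0001]
[ 0.10342074 75.16018678 49.36315434]
```

```bash
python3 -m inch '[{"linear":[0.003,0,-0.004],"delta_rot":[0,0,0],"fingers":1},{"linear":[0.006,0,-0.0085],"delta_rot":[0,0,0],"fingers":1},{"linear":[0.006,0,-0.0085],"delta_rot":[0,0,0],"fingers":1}]'
python3 -m inch '[{"linear":[0.002,0,-0.0027],"delta_rot":[0,0,0],"fingers":1},{"linear":[0.004,0,-0.0055],"delta_rot":[0,0,0],"fingers":1},{"linear":[0.004,0,-0.0055],"delta_rot":[0,0,0],"fingers":1}]'
python3 - <<'E'
from h import *
R,t=stand(F);print(R.T@(arm.get_state()["ee_pos"]-t))
E
```

```text
t: 7.4
ee_pos: [538.3, 370.5, 82.8]
ee_rot: [0.666, 0.682, 0.215, 0.21]
force: [-0.2, 0.7, -1.2]
grip_width: 0.605
grasp_force: 30.0
t: 7.65
ee_pos: [539.5, 370.5, 81.2]
ee_rot: [0.666, 0.682, 0.215, 0.21]
force: [0.2, -0.0, -0.9]
grip_width: 0.604
grasp_force: 30.0
[ 0.11583002 75.1087319  44.16716635]
```

```bash
python3 -m inch '[{"linear":[0.001,0,-0.0014],"delta_rot":[0,0,0],"fingers":1},{"linear":[0.002,0,-0.0027],"delta_rot":[0,0,0],"fingers":1},{"linear":[0.002,0,-0.0027],"delta_rot":[0,0,0],"fingers":1}]'
python3 -m inch '[{"linear":[0.001,0,-0.0014],"delta_rot":[0,0,0],"fingers":1},{"linear":[0.002,0,-0.0027],"delta_rot":[0,0,0],"fingers":1},{"linear":[0.002,0,-0.0027],"delta_rot":[0,0,0],"fingers":1}]'
python3 - <<'E'
from h import *
R,t=stand(F);print(R.T@(arm.get_state()["ee_pos"]-t))
E
```

```text
t: 7.9
ee_pos: [540.0, 370.5, 80.6]
ee_rot: [0.666, 0.683, 0.215, 0.21]
force: [0.1, 0.7, -1.0]
grip_width: 0.606
grasp_force: 30.0
t: 8.15
ee_pos: [540.7, 370.5, 79.8]
ee_rot: [0.666, 0.682, 0.215, 0.21]
force: [-0.1, -1.0, -1.4]
grip_width: 0.603
grasp_force: 30.0
[ 0.25848998 75.12330325 42.2804257 ]
```

```bash
python3 -m inch '[{"linear":[0.001,0,-0.0014],"delta_rot":[0,0,0],"fingers":1},{"linear":[0.002,0,-0.0027],"delta_rot":[0,0,0],"fingers":1},{"linear":[0.002,0,-0.0027],"delta_rot":[0,0,0],"fingers":1}]'
python3 - <<'E'
from h import *
R,t=stand(F);print(R.T@(arm.get_state()["ee_pos"]-t))
E
```

```text
t: 8.4
ee_pos: [540.8, 370.6, 79.6]
ee_rot: [0.666, 0.682, 0.215, 0.21]
force: [-9.3, -1.4, 10.1]
grip_width: 0.607
grasp_force: 30.0
[ 0.28138977 75.18413935 42.0941571 ]
```

Floor contact came at the expected height with about 13 N. I'll release and back off along the tray normal.

```bash
python3 -m inch '[{"linear":[0,0,0],"delta_rot":[0,0,0],"fingers":-0.2},{"linear":[0,0,0],"delta_rot":[0,0,0],"fingers":-0.3},{"linear":[0,0,0],"delta_rot":[0,0,0],"fingers":-1},{"linear":[0,0,0],"delta_rot":[0,0,0],"fingers":-1},{"linear":[0,0,0],"delta_rot":[0,0,0],"fingers":-1},{"linear":[-0.019,0,0.027],"delta_rot":[0,0,0],"fingers":-1},{"linear":[-0.076,0,0.109],"delta_rot":[0,0,0],"fingers":-1},{"linear":[-0.15,0,0.215],"delta_rot":[0,0,0],"fingers":-1},{"linear":[-0.2,0,0.4],"delta_rot":[0,0,0],"fingers":-1}]'
python3 - <<'E'
from kin import *
print(arm.get_state()["joint_pos"].round(2)); p,_=fit()
go(stand(L),(38,0,120)); go(stand(L),(38,0,22))
R,t=stand(L)
for z in(22,60,120,200): print(z,ik(p,TR((R,t)),t+R@[38,0,z],1)-[0,0,0,0,0,1.57])
for y in (-250,-150): print(ik(p,TR(flat(K,0)),[600,y,200],1)-[0,0,0,0,0,1.57])
E
```

```text
t: 9.15
ee_pos: [482.7, 368.9, 181.9]
ee_rot: [0.666, 0.683, 0.212, 0.21]
force: [0.7, 1.1, -0.3]
grip_width: 0.995
grasp_force: 0.0
[ 0.91  0.24  2.07 -0.88  0.61  1.56]
 tgt [534.5 -21.2 165.1] lin [0.1727, -1.3005, -0.0559] rot [0.0008, -0.0008, 0.0119]
 tgt [590.4 -15.7  84.8] lin [0.3592, -1.2821, -0.3235] rot [0.0008, -0.0008, 0.0119]
22 [-0.09  0.35  2.27  2.19  0.13 -2.35]
60 [-0.1   0.25  2.29  1.62  0.11 -1.78]
120 [-0.12  0.09  2.32  0.77  0.18 -0.95]
200 [-0.16 -0.13  2.33  0.41  0.37 -0.59]
[-0.39  0.41  1.59  0.    1.13 -0.28]
[-0.24  0.37  1.67  0.    1.11 -0.13]
```

```bash
python3 -m inch '[{"linear":[0.0,-0.2,0.15],"delta_rot":[0,0,0],"fingers":-1},{"linear":[0.05,-0.98,0.15],"delta_rot":[0,0,0.0119],"fingers":-1},{"linear":[0.05,-0.98,0.15],"delta_rot":[0,0,0.0119],"fingers":-1},{"linear":[0.05,-0.98,0.15],"delta_rot":[0,0,0.0119],"fingers":-1},{"linear":[0.05,-0.98,0.15],"delta_rot":[0,0,0.0119],"fingers":-1},{"linear":[0.05,-0.98,0.15],"delta_rot":[0,0,0.0119],"fingers":-1},{"linear":[0.05,-0.98,0.15],"delta_rot":[0,0,0.0119],"fingers":-1},{"linear":[0.05,-0.98,0.15],"delta_rot":[0,0,0.0119],"fingers":-1},{"linear":[0.05,-0.98,0.15],"delta_rot":[0,0,0.0119],"fingers":-1},{"linear":[0.05,-0.98,0.15],"delta_rot":[0,0,0.0119],"fingers":-1}]'
python3 - <<'E'
from kin import *
import e2
T=arm.get_image("top");S=arm.get_image("side");cv2.imwrite("pics/T4.png",T[:,:,::-1]);cv2.imwrite("pics/S4.png",S[:,:,::-1])
for nm,h,yc in(("green",(40,85),0),("blue",(105,125),-74),("orange",(3,15),74)):
    print(nm,[e2.scan(T,"top",stand(F),h,x,yc-50,yc+50,59) for x in(-10,10)],[e2.scan(S,"side",stand(F),h,x,yc-50,yc+50,59) for x in(-10,10)])
print(arm.get_state()["joint_pos"].round(2)); go(stand(L),(38,0,120)); go(stand(L),(38,0,22))
E
```

```text
t: 9.98
ee_pos: [500.4, 74.1, 229.1]
ee_rot: [0.641, 0.706, 0.222, 0.203]
force: [-0.4, 0.6, -0.7]
grip_width: 1.002
grasp_force: 0.0
green [(-34.0, 27.0), (-33.0, 26.5)] [(-24.5, 36.0), (-25.0, 36.0)]
blue [(-107.0, -45.5), (-106.0, -46.0)] [(-99.5, -36.0), (-99.5, -36.5)]
orange [(37.0, 101.0), (38.0, 101.5)] [(46.5, 109.5), (46.5, 109.5)]
[ 0.18 -0.1   2.31 -0.16  0.32  0.22]
 tgt [534.5 -21.2 165.1] lin [0.1134, -0.3235, -0.2126] rot [0.0001, -0.0001, 0.0004]
 tgt [590.4 -15.7  84.8] lin [0.2999, -0.3051, -0.4802] rot [0.0001, -0.0001, 0.0004]
```

```bash
python3 -m inch '[{"linear":[0.1134,-0.32,0],"delta_rot":[0,0,0.0004],"fingers":-1},{"linear":[0.1134,-0.3235,-0.05],"delta_rot":[0,0,0.0004],"fingers":-1},{"linear":[0.1134,-0.3235,-0.2126],"delta_rot":[0,0,0.0004],"fingers":-1},{"linear":[0.1134,-0.3235,-0.2126],"delta_rot":[0,0,0.0004],"fingers":-1},{"linear":[0.1134,-0.3235,-0.2126],"delta_rot":[0,0,0.0004],"fingers":-1},{"linear":[0.1134,-0.3235,-0.2126],"delta_rot":[0,0,0.0004],"fingers":-1},{"linear":[0.1134,-0.3235,-0.2126],"delta_rot":[0,0,0.0004],"fingers":-1},{"linear":[0.1134,-0.3235,-0.2126],"delta_rot":[0,0,0.0004],"fingers":-1}]'
python3 - <<'E'
from kin import *
print(arm.get_state()["joint_pos"].round(2)); go(stand(L),(38,0,60)); go(stand(L),(38,0,45));go(stand(L),(38,0,23))
E
```

```text
t: 10.75
ee_pos: [534.1, -20.1, 163.2]
ee_rot: [0.64, 0.708, 0.222, 0.2]
force: [-1.5, -0.5, 0.6]
grip_width: 1.002
grasp_force: 0.0
[-0.12  0.09  2.32  0.77  0.18 -0.95]
 tgt [568.7 -17.8 115.9] lin [0.1155, 0.0077, -0.1577] rot [0.0, -0.0006, -0.0004]
 tgt [577.3 -17.  103.7] lin [0.1441, 0.0105, -0.1986] rot [0.0, -0.0006, -0.0004]
 tgt [589.8 -15.7  85.6] lin [0.1859, 0.0146, -0.2587] rot [0.0, -0.0006, -0.0004]
```

Next I descend in two calls with small steps, then close.

```bash
python3 -m inch '[{"linear":[0.04,0.003,-0.055],"delta_rot":[0,-0.0006,-0.0004],"fingers":-1},{"linear":[0.08,0.005,-0.11],"delta_rot":[0,-0.0006,-0.0004],"fingers":-1},{"linear":[0.1155,0.0077,-0.1577],"delta_rot":[0,-0.0006,-0.0004],"fingers":-1},{"linear":[0.1155,0.0077,-0.1577],"delta_rot":[0,-0.0006,-0.0004],"fingers":-1},{"linear":[0.1155,0.0077,-0.1577],"delta_rot":[0,-0.0006,-0.0004],"fingers":-1},{"linear":[0.1441,0.0105,-0.1986],"delta_rot":[0,-0.0006,-0.0004],"fingers":-1},{"linear":[0.1441,0.0105,-0.1986],"delta_rot":[0,-0.0006,-0.0004],"fingers":-1},{"linear":[0.1441,0.0105,-0.1986],"delta_rot":[0,-0.0006,-0.0004],"fingers":-1}]'
python3 - <<'E'
from kin import *
print(arm.get_state()["joint_pos"].round(2)); go(stand(L),(38,0,45));go(stand(L),(38,0,23))
E
```

```text
t: 11.42
ee_pos: [578.1, -15.5, 104.9]
ee_rot: [0.639, 0.707, 0.224, 0.202]
force: [0.8, -1.2, 0.0]
grip_width: 1.002
grasp_force: 0.0
[-0.1   0.28  2.28  1.83  0.12 -2.  ]
 tgt [577.3 -17.  103.7] lin [-0.0026, -0.0049, -0.0042] rot [-0.0001, 0.0004, -0.0003]
 tgt [589.8 -15.7  85.6] lin [0.0393, -0.0008, -0.0642] rot [-0.0001, 0.0004, -0.0003]
```

```bash
python3 -m inch '[{"linear":[0.01,-0.001,-0.018],"delta_rot":[0,0.0004,-0.0003],"fingers":-1},{"linear":[0.02,-0.001,-0.034],"delta_rot":[0,0.0004,-0.0003],"fingers":-1},{"linear":[0.03,-0.001,-0.05],"delta_rot":[0,0.0004,-0.0003],"fingers":-1},{"linear":[0.039,-0.001,-0.064],"delta_rot":[0,0.0004,-0.0003],"fingers":-1},{"linear":[0.039,-0.001,-0.064],"delta_rot":[0,0.0004,-0.0003],"fingers":-1},{"linear":[0.039,-0.001,-0.064],"delta_rot":[0,0.0004,-0.0003],"fingers":-1}]'
python3 - <<'E'
from kin import *
print(arm.get_state()["joint_pos"].round(2)); go(stand(L),(38,0,23))
T=arm.get_image("top");S=arm.get_image("side")
r=lambda im,x,y,w,h,W,H:cv2.resize(im[y:y+h,x:x+w],(W,H),interpolation=cv2.INTER_CUBIC)
o=np.zeros((300,800,3),np.uint8);o[:,:400]=r(T,205,155,100,75,400,300);o[:,400:]=r(S,195,160,100,75,400,300)
cv2.imwrite("pics/g4.png",o[:,:,::-1])
E
```

```text
t: 11.92
ee_pos: [589.4, -16.6, 86.5]
ee_rot: [0.64, 0.706, 0.223, 0.202]
force: [-0.0, -0.1, -0.9]
grip_width: 1.002
grasp_force: 0.0
[-0.1   0.34  2.27  2.13  0.13 -2.29]
 tgt [589.8 -15.7  85.6] lin [0.0016, 0.0029, -0.0028] rot [0.0, 0.0001, 0.0001]
```

View pics/g4.png

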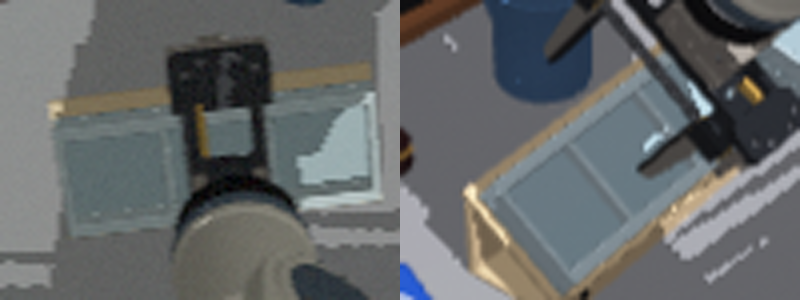

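The tray is now empty. One finger is inside the middle compartment (side crop, about (645,165)) and the other is outside the high wall (547,50). Closing.

```bash
python3 -m inch '[{"linear":[0.001,0.002,-0.002],"delta_rot":[0,0,0],"fingers":1},{"linear":[0.001,0.002,-0.002],"delta_rot":[0,0,0],"fingers":1},{"linear":[0.001,0.002,-0.002],"delta_rot":[0,0,0],"fingers":1},{"linear":[0.001,0.002,-0.002],"delta_rot":[0,0,0],"fingers":1},{"linear":[0.001,0.002,-0.002],"delta_rot":[0,0,0],"fingers":1},{"linear":[0.001,0.002,-0.002],"delta_rot":[0,0,0],"fingers":1},{"linear":[0.001,0.002,-0.002],"delta_rot":[0,0,0],"fingers":1},{"linear":[0.001,0.002,-0.002],"delta_rot":[0,0,0],"fingers":1},{"linear":[0.001,0.002,-0.002],"delta_rot":[0,0,0],"fingers":1},{"linear":[0.001,0.002,-0.002],"delta_rot":[0,0,0],"fingers":1}]'
python3 -m inch '[{"linear":[0,0,0],"delta_rot":[0,0,0],"fingers":1},{"linear":[0,0,0],"delta_rot":[0,0,0],"fingers":1},{"linear":[0,0,0],"delta_rot":[0,0,0],"fingers":1},{"linear":[0,0,0],"delta_rot":[0,0,0],"fingers":1},{"linear":[0,0,0],"delta_rot":[0,0,0],"fingers":1}]'
python3 - <<'E'
from kin import *
go(stand(L),(38,0,23)); R,t=stand(L); print(R.T@(arm.get_state()["ee_pos"]-t))
E
```

```text
t: 12.85
ee_pos: [589.6, -17.1, 85.6]
ee_rot: [0.641, 0.706, 0.223, 0.203]
force: [-0.7, -0.4, -0.9]
grip_width: 0.299
grasp_force: 0.0
t: 13.27
ee_pos: [590.3, -16.9, 86.1]
ee_rot: [0.641, 0.706, 0.223, 0.203]
force: [2.3, 0.0, 1.0]
grip_width: 0.103
grasp_force: 30.0
 tgt [589.8 -15.7  85.6] lin [-0.0016, 0.0039, -0.0016] rot [0.0001, 0.0003, 0.0003]
[38.56804294 -1.22256817 23.1787139 ]
```

```bash
python3 -m inch '[{"linear":[-0.008,-0.0008,0.0115],"delta_rot":[0,0,0],"fingers":1},{"linear":[-0.024,-0.0024,0.034],"delta_rot":[0,0,0],"fingers":1},{"linear":[-0.048,-0.0047,0.068],"delta_rot":[0,0,0],"fingers":1},{"linear":[-0.072,-0.007,0.103],"delta_rot":[0,0,0],"fingers":1},{"linear":[-0.096,-0.0094,0.137],"delta_rot":[0,0,0],"fingers":1},{"linear":[-0.096,-0.0094,0.22],"delta_rot":[0,0,0],"fingers":1},{"linear":[-0.096,-0.0094,0.3],"delta_rot":[0,0,0],"fingers":1},{"linear":[-0.096,-0.0094,0.4],"delta_rot":[0,0,0],"fingers":1},{"linear":[-0.096,-0.0094,0.5],"delta_rot":[0,0,0],"fingers":1},{"linear":[-0.096,-0.0094,0.5],"delta_rot":[0,0,0],"fingers":1}]'
python3 - <<'E'
from kin import *
print(arm.get_state()["joint_pos"].round(2)); go(flat(K,130),(38,0,23))
E
```

```text
t: 14.1
ee_pos: [562.9, -11.0, 198.2]
ee_rot: [0.638, 0.708, 0.229, 0.197]
force: [0.4, 0.7, -1.0]
grip_width: 0.105
grasp_force: 30.0
[-0.11  0.07  2.24  0.53  0.27 -0.68]
 tgt [ 602.8 -303.2  153. ] lin [0.1327, -0.9741, -0.1507] rot [-0.0019, 0.0979, -0.0334]
```

```bash
python3 -m inch '[{"linear":[0.02,0,0.1],"delta_rot":[0,0.02,0],"fingers":1},{"linear":[0.04,-0.1,0.15],"delta_rot":[0,0.04,-0.005],"fingers":1},{"linear":[0.06,-0.2,0.15],"delta_rot":[0,0.06,-0.01],"fingers":1},{"linear":[0.08,-0.3,0.15],"delta_rot":[-0.001,0.08,-0.02],"fingers":1},{"linear":[0.1,-0.4,0.15],"delta_rot":[-0.0019,0.098,-0.0334],"fingers":1},{"linear":[0.12,-0.5,0.15],"delta_rot":[-0.0019,0.098,-0.0334],"fingers":1},{"linear":[0.133,-0.6,0.15],"delta_rot":[-0.0019,0.098,-0.0334],"fingers":1},{"linear":[0.133,-0.7,0.15],"delta_rot":[-0.0019,0.098,-0.0334],"fingers":1},{"linear":[0.133,-0.8,0.15],"delta_rot":[-0.0019,0.098,-0.0334],"fingers":1},{"linear":[0.133,-0.9,0.15],"delta_rot":[-0.0019,0.098,-0.0334],"fingers":1}]'
python3 - <<'E'
from kin import *
print(arm.get_state()["joint_pos"].round(2)); go(flat(K,130),(38,0,23));go(flat(K,80),(38,0,23))
E
```

```text
t: 14.93
ee_pos: [604.1, -282.0, 243.2]
ee_rot: [0.745, 0.667, 0.001, 0.0]
force: [2.1, -0.2, -1.9]
grip_width: 0.104
grasp_force: 30.0
[-0.44  0.4   1.52  0.    1.22 -0.33]
 tgt [ 602.8 -303.2  153. ] lin [-0.0044, -0.0709, -0.3006] rot [-0.0001, 0.0003, -0.0001]
 tgt [ 602.8 -303.2  103. ] lin [-0.0044, -0.0709, -0.4673] rot [-0.0001, 0.0003, -0.0001]
```

```bash
python3 -m inch '[{"linear":[-0.0044,-0.05,-0.1],"delta_rot":[0,0.0003,0],"fingers":1},{"linear":[-0.0044,-0.0709,-0.22],"delta_rot":[0,0.0003,0],"fingers":1},{"linear":[-0.0044,-0.0709,-0.33],"delta_rot":[0,0.0003,0],"fingers":1},{"linear":[-0.0044,-0.0709,-0.42],"delta_rot":[0,0.0003,0],"fingers":1},{"linear":[-0.0044,-0.0709,-0.467],"delta_rot":[0,0.0003,0],"fingers":1},{"linear":[-0.0044,-0.0709,-0.467],"delta_rot":[0,0.0003,0],"fingers":1},{"linear":[-0.0044,-0.0709,-0.467],"delta_rot":[0,0.0003,0],"fingers":1},{"linear":[-0.0044,-0.0709,-0.467],"delta_rot":[0,0.0003,0],"fingers":1}]'
python3 - <<'E'
from kin import *
go(flat(K,80),(38,0,23)); print(arm.get_state()["ee_pos"])
T=arm.get_image("top");S=arm.get_image("side");cv2.imwrite("pics/T5.png",T[:,:,::-1]);cv2.imwrite("pics/S5.png",S[:,:,::-1])
r=lambda im,x,y,w,h,W,H:cv2.resize(im[y:y+h,x:x+w],(W,H),interpolation=cv2.INTER_CUBIC)
o=np.zeros((600,800,3),np.uint8);o[:]=0
o[:300,:550]=r(T,305,160,110,60,550,300);o[300:,:500]=r(S,275,125,100,60,500,300)
o=cv2.convertScaleAbs(o,alpha=1.25)
cv2.imwrite("pics/g5.png",o[:,:,::-1])
E
```

```text
t: 15.6
ee_pos: [604.3, -302.5, 106.1]
ee_rot: [0.745, 0.667, 0.001, 0.002]
force: [0.4, 0.6, -1.4]
grip_width: 0.107
grasp_force: 30.0
 tgt [ 602.8 -303.2  103. ] lin [-0.0053, -0.0026, -0.0104] rot [0.0002, 0.0006, -0.0001]
[ 604.3442168  -302.46620262  106.12908984]
```

View pics/g5.png

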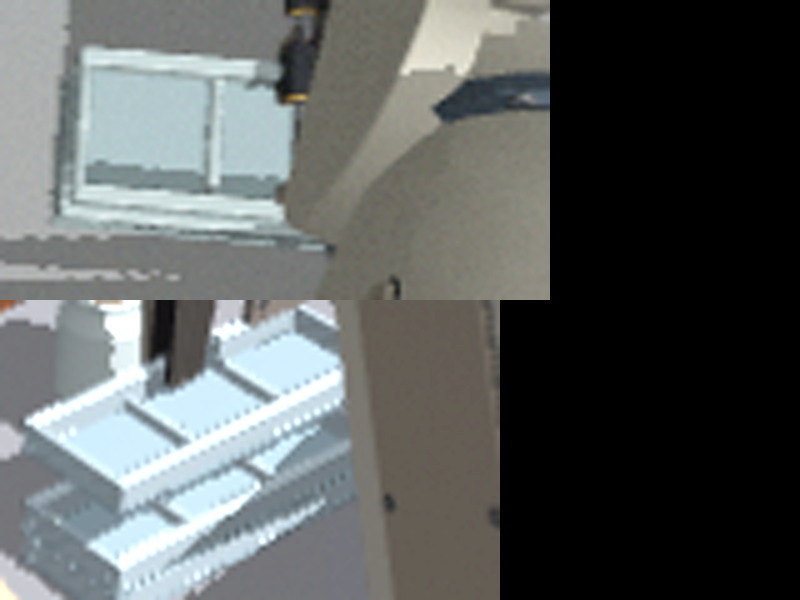

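The top view has the held tray's left rim corners at (321.4,169.6) and (319.4,201.4). In the side view they are at (280.6,150) and (299.4,163). The stack's near corner is at (299,179) in the side view and about (316.6,203.5) in the top view. The tray hangs level and is aligned in yaw, so I'll compute the offset.

```bash
python3 - <<'E'
from h import *
Rk,_=flat(K,0)
def sh(n,p): print(n,np.round(p,1),"loc",(Rk.T@(p-np.array([K[0],K[1],0]))).round(1))
for n,a,b in(("held HL",(321.4,169.6),(280.6,150)),("held LL",(319.4,201.4),(299.4,163)),("stack HL",(319.5,174.5),(280,165)),("stack LL",(316.9,203.8),(299,179)),("stack HR",(398,181),(333,140)),("stack LR",(397.2,209.5),(350.4,151.4))):
    p,e=tri(a,b); print(round(e,1),end=" "); sh(n,p)
st=arm.get_state(); sh("tcp",st["ee_pos"])
# rim highlight edges: bright-band profile across the low/high walls in top view, initial image stack and held now
def prof(im,pose,z,yl,x0,x1):
    R,t=pose; xs=np.arange(x0,x1,1.); uv=proj("top",np.array([R@[x,yl,0]+t+[0,0,z] for x in xs]))
    g=cv2.cvtColor(im,cv2.COLOR_BGR2GRAY).astype(np.float32)
    return xs,cv2.remap(g,uv[:,0].astype(np.float32).reshape(1,-1),uv[:,1].astype(np.float32).reshape(1,-1),1)[0]
A=cv2.imread("pics/top0.png");B=cv2.imread("pics/T5.png")
for nm,im,z in(("stack",A,52),("held",B,113)):
    for y in (50,74,95):
        for a,b in((-55,-22),(22,55)):
            xs,v=prof(im,flat(K,0),z,y,a,b); print(nm,y,a,v.astype(int)[::2].tolist())
E
```

```text
0.8 held HL [ 619.1 -188.5  107.6] loc [ 41.4 115.9 107.6]
4.8 held LL [ 533.2 -176.7  110.3] loc [-45.2 118.  110.3]
2.3 stack HL [ 619.1 -191.7   50.9] loc [ 41.7 112.6  50.9]
2.6 stack LL [ 533.8 -180.2   50.6] loc [-44.3 114.6  50.6]
3.2 stack HR [ 593.1 -417.8   48.7] loc [  41.2 -114.9   48.7]
2.1 stack LR [ 512.8 -407.4   48.1] loc [ -39.7 -113.6   48.1]
tcp [ 604.5 -302.6  106.6] loc [ 39.7   0.8 106.6]
stack 50 -55 [98, 98, 102, 112, 125, 134, 142, 170, 179, 177, 179, 142, 101, 111, 110, 109, 112]
stack 50 22 [158, 158, 158, 154, 145, 137, 150, 177, 176, 177, 172, 120, 101, 100, 97, 97, 97]
stack 74 -55 [98, 99, 99, 127, 134, 128, 145, 164, 179, 178, 178, 164, 120, 113, 112, 110, 112]
stack 74 22 [158, 159, 158, 156, 147, 150, 161, 173, 176, 172, 155, 126, 99, 99, 100, 99, 98]
stack 95 -55 [101, 108, 132, 141, 138, 148, 162, 176, 178, 177, 169, 144, 124, 112, 111, 111, 112]
stack 95 22 [141, 126, 113, 112, 102, 89, 111, 122, 125, 123, 111, 97, 97, 98, 99, 98, 97]
held 50 -55 [110, 119, 170, 174, 161, 146, 137, 166, 176, 175, 179, 129, 103, 103, 102, 101, 112]
held 50 22 [144, 143, 140, 131, 131, 145, 173, 175, 174, 169, 146, 118, 98, 95, 96, 96, 96]
held 74 -55 [116, 102, 165, 177, 166, 146, 148, 164, 177, 176, 176, 138, 98, 107, 109, 108, 110]
held 74 22 [156, 156, 155, 150, 143, 136, 173, 181, 175, 172, 137, 108, 96, 96, 96, 96, 95]
held 95 -55 [133, 129, 155, 176, 173, 144, 153, 173, 175, 173, 162, 141, 110, 110, 111, 108, 111]
held 95 22 [155, 155, 156, 152, 140, 138, 153, 175, 174, 177, 157, 99, 96, 94, 93, 95, 95]
```

```bash
python3 - <<'E'
from h import *
def prof(im,n,z,xl,y0,y1):
    R,t=flat(K,z); ys=np.arange(y0,y1,1.); uv=proj(n,np.array([R@[xl,y,0]+t for y in ys])).astype(np.float32)
    g=cv2.cvtColor(im,cv2.COLOR_BGR2GRAY).astype(np.float32)
    return cv2.remap(g,uv[:,:1].T.copy(),uv[:,1:].T.copy(),1)[0].astype(int).tolist()
for n,a,b in(("top","top0","T5"),("side","side0","S5")):
    for x in(-20,0,20):
        print(n,x,"stack",prof(cv2.imread(f"pics/{a}.png"),n,52,x,98,126)); print(n,x,"held ",prof(cv2.imread(f"pics/{b}.png"),n,113,x,98,126))
# divider at y=37 (top z 21)
for x in(-20,0,20):
    print("div",x,"stack",prof(cv2.imread("pics/top0.png"),"top",43,x,26,50)); print("div",x,"held ",prof(cv2.imread("pics/T5.png"),"top",104,x,26,50))
E
```

```text
top -20 stack [135, 136, 137, 139, 140, 142, 144, 145, 144, 145, 145, 144, 139, 130, 119, 109, 99, 89, 85, 84, 82, 86, 90, 94, 96, 98, 99, 99]
top -20 held  [156, 148, 140, 133, 126, 121, 120, 122, 123, 132, 141, 148, 149, 149, 152, 157, 161, 154, 145, 136, 120, 105, 96, 96, 96, 93, 90, 87]
top 0 stack [158, 158, 156, 154, 150, 142, 133, 124, 118, 113, 109, 111, 113, 114, 109, 105, 99, 92, 84, 82, 85, 89, 92, 93, 94, 95, 96, 97]
top 0 held  [156, 156, 156, 155, 155, 156, 156, 157, 157, 157, 157, 156, 155, 162, 170, 175, 174, 173, 163, 146, 128, 116, 104, 94, 93, 91, 87, 82]
top 20 stack [130, 123, 116, 111, 111, 111, 111, 111, 110, 115, 122, 129, 128, 123, 119, 108, 96, 85, 84, 84, 84, 87, 91, 94, 96, 98, 99, 99]
top 20 held  [156, 156, 156, 156, 156, 156, 156, 156, 155, 155, 154, 154, 153, 152, 155, 161, 167, 158, 148, 136, 119, 102, 94, 92, 90, 87, 84, 81]
side -20 stack [184, 184, 184, 184, 183, 183, 183, 183, 182, 180, 177, 173, 165, 156, 145, 133, 122, 112, 103, 98, 96, 96, 96, 95, 95, 95, 95, 94]
side -20 held  [186, 186, 186, 186, 186, 186, 186, 186, 186, 186, 186, 186, 187, 1
[... 777 characters left out ...]
, 120, 121, 125, 128, 129, 127]
div -20 held  [115, 116, 117, 118, 120, 122, 123, 125, 127, 128, 130, 134, 150, 165, 171, 169, 167, 153, 134, 118, 122, 128, 131, 130]
div 0 stack [160, 160, 159, 159, 159, 159, 156, 153, 150, 154, 161, 168, 162, 153, 145, 140, 136, 133, 139, 145, 151, 154, 157, 159]
div 0 held  [157, 156, 156, 156, 156, 156, 156, 156, 156, 156, 155, 154, 154, 161, 167, 167, 159, 150, 137, 123, 107, 119, 131, 141]
div 20 stack [158, 158, 158, 158, 159, 159, 159, 161, 164, 168, 168, 167, 166, 154, 140, 126, 130, 136, 142, 148, 153, 158, 158, 159]
div 20 held  [157, 156, 155, 156, 156, 156, 156, 156, 156, 156, 157, 158, 158, 159, 160, 162, 157, 144, 131, 130, 136, 141, 146, 151]
```

The held tray is +3.4 mm in y and about -0.8 mm in x relative to the stack, with matching yaw. I'll correct that and lower with force checks.

```bash
python3 -m inch '[{"linear":[0.0013,-0.0117,0],"delta_rot":[0,0,0],"fingers":1},{"linear":[0.0013,-0.0117,-0.02],"delta_rot":[0,0,0],"fingers":1},{"linear":[0.0013,-0.0117,-0.04],"delta_rot":[0,0,0],"fingers":1},{"linear":[0.0013,-0.0117,-0.06],"delta_rot":[0,0,0],"fingers":1},{"linear":[0.0013,-0.0117,-0.073],"delta_rot":[0,0,0],"fingers":1},{"linear":[0.0013,-0.0117,-0.073],"delta_rot":[0,0,0],"fingers":1},{"linear":[0.0013,-0.0117,-0.073],"delta_rot":[0,0,0],"fingers":1}]'
python3 - <<'E'
from h import *
st=arm.get_state(); print(st["ee_pos"],st["force"].round(1)); go(flat(K,60),(39.5,-2,23))
E
```

```text
t: 16.28
ee_pos: [603.3, -305.4, 81.8]
ee_rot: [0.745, 0.667, 0.001, 0.0]
force: [0.2, 0.4, -1.4]
grip_width: 0.104
grasp_force: 30.0
[ 603.30596279 -305.41560602   81.83460379] [ 0.2  0.4 -1.4]
 tgt [ 604.  -305.4   83. ] lin [0.0024, 0.0, 0.0039] rot [-0.0001, 0.0001, -0.0001]
```

```bash
python3 -m inch '[{"linear":[0.005,-0.002,-0.004],"delta_rot":[0,0.0001,0],"fingers":1},{"linear":[0.005,-0.002,-0.01],"delta_rot":[0,0.0001,0],"fingers":1},{"linear":[0.005,-0.002,-0.016],"delta_rot":[0,0.0001,0],"fingers":1},{"linear":[0.005,-0.002,-0.016],"delta_rot":[0,0.0001,0],"fingers":1}]'
python3 -m inch '[{"linear":[0,0,-0.004],"delta_rot":[0,0,0],"fingers":1},{"linear":[0,0,-0.008],"delta_rot":[0,0,0],"fingers":1},{"linear":[0,0,-0.008],"delta_rot":[0,0,0],"fingers":1}]'
```

```text
t: 16.62
ee_pos: [605.0, -306.1, 77.3]
ee_rot: [0.745, 0.667, 0.0, 0.0]
force: [0.3, -0.4, -1.1]
grip_width: 0.107
grasp_force: 30.0
t: 16.87
ee_pos: [605.0, -306.2, 75.1]
ee_rot: [0.745, 0.667, 0.0, 0.0]
force: [-0.4, 0.6, -0.8]
grip_width: 0.105
grasp_force: 30.0
```

```bash
python3 -m inch '[{"linear":[0,0,-0.003],"delta_rot":[0,0,0],"fingers":1},{"linear":[0,0,-0.006],"delta_rot":[0,0,0],"fingers":1},{"linear":[0,0,-0.006],"delta_rot":[0,0,0],"fingers":1}]'
python3 -m inch '[{"linear":[0,0,-0.003],"delta_rot":[0,0,0],"fingers":1},{"linear":[0,0,-0.006],"delta_rot":[0,0,0],"fingers":1},{"linear":[0,0,-0.006],"delta_rot":[0,0,0],"fingers":1}]'
```

```text
t: 17.12
ee_pos: [605.0, -306.2, 73.3]
ee_rot: [0.745, 0.667, 0.0, 0.0]
force: [0.4, -0.2, -1.5]
grip_width: 0.108
grasp_force: 30.0
t: 17.37
ee_pos: [605.0, -306.2, 71.5]
ee_rot: [0.745, 0.667, 0.0, 0.0]
force: [-0.3, 0.1, -1.8]
grip_width: 0.105
grasp_force: 30.0
```

```bash
python3 -m inch '[{"linear":[0,0,-0.003],"delta_rot":[0,0,0],"fingers":1},{"linear":[0,0,-0.006],"delta_rot":[0,0,0],"fingers":1},{"linear":[0,0,-0.006],"delta_rot":[0,0,0],"fingers":1}]'
python3 -m inch '[{"linear":[0,0,-0.003],"delta_rot":[0,0,0],"fingers":1},{"linear":[0,0,-0.006],"delta_rot":[0,0,0],"fingers":1},{"linear":[0,0,-0.006],"delta_rot":[0,0,0],"fingers":1}]'
```

```text
t: 17.62
ee_pos: [605.0, -306.2, 69.7]
ee_rot: [0.745, 0.667, 0.0, 0.0]
force: [0.5, -0.2, -0.6]
grip_width: 0.106
grasp_force: 30.0
t: 17.87
ee_pos: [605.3, -306.3, 68.6]
ee_rot: [0.745, 0.667, 0.001, 0.001]
force: [-0.6, 0.5, 3.9]
grip_width: 0.107
grasp_force: 30.0
```

```bash
python3 -m inch '[{"linear":[0,0,-0.003],"delta_rot":[0,0,0],"fingers":1},{"linear":[0,0,-0.003],"delta_rot":[0,0,0],"fingers":1}]'
python3 - <<'E'
from h import *
T=arm.get_image("top");S=arm.get_image("side");cv2.imwrite("pics/T6.png",T[:,:,::-1]);cv2.imwrite("pics/S6.png",S[:,:,::-1])
r=lambda im,x,y,w,h,W,H:cv2.resize(im[y:y+h,x:x+w],(W,H),interpolation=cv2.INTER_CUBIC)
o=np.zeros((480,800,3),np.uint8)
o[:200,:367]=r(T,305,160,110,60,367,200);o[:,:][0:480,370:]=r(S,270,125,86,96,430,480)
cv2.imwrite("pics/g6.png",cv2.convertScaleAbs(o,alpha=1.3)[:,:,::-1])
E
```

```text
t: 18.03
ee_pos: [605.7, -306.3, 68.5]
ee_rot: [0.745, 0.667, 0.001, 0.001]
force: [-1.8, 2.0, 8.8]
grip_width: 0.105
grasp_force: 30.1
```

View pics/g6.png

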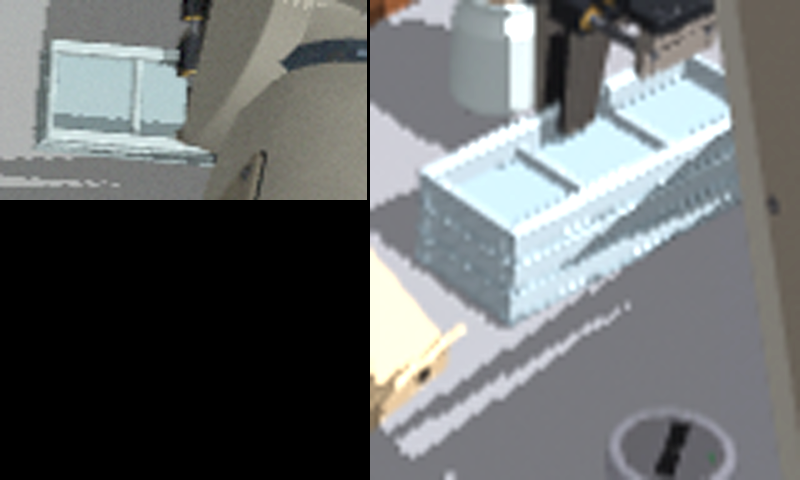

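The tray looks seated: flush end faces and even 22 mm spacing (side crop, around (515,280)), with a stiff 9 N contact. Releasing and retreating straight up.

```bash
python3 -m inch '[{"linear":[0,0,0.001],"delta_rot":[0,0,0],"fingers":-0.1},{"linear":[0,0,0.001],"delta_rot":[0,0,0],"fingers":-0.1},{"linear":[0,0,0.001],"delta_rot":[0,0,0],"fingers":-0.1},{"linear":[0,0,0.001],"delta_rot":[0,0,0],"fingers":-0.1},{"linear":[0,0,0.001],"delta_rot":[0,0,0],"fingers":-0.1},{"linear":[0,0,0.02],"delta_rot":[0,0,0],"fingers":-0.1},{"linear":[0,0,0.1],"delta_rot":[0,0,0],"fingers":-0.1},{"linear":[0,0,0.25],"delta_rot":[0,0,0],"fingers":-0.1},{"linear":[0,0,0.4],"delta_rot":[0,0,0],"fingers":-0.1},{"linear":[0,0,0.55],"delta_rot":[0,0,0],"fingers":-0.1}]'
python3 -m inch '[{"linear":[-0.2,0.2,0.1],"delta_rot":[0,0,0],"fingers":-0.1},{"linear":[-0.4,0.5,0.1],"delta_rot":[0,0,0],"fingers":-0.1},{"linear":[-0.5,0.9,0.1],"delta_rot":[0,0,0],"fingers":-0.1},{"linear":[-0.5,0.9,0.1],"delta_rot":[0,0,0],"fingers":-0.1},{"linear":[-0.5,0.9,0.1],"delta_rot":[0,0,0],"fingers":-0.1},{"linear":[-0.5,0.9,0.1],"delta_rot":[0,0,0],"fingers":-0.1},{"linear":[-0.5,0.9,0.1],"delta_rot":[0,0,0],"fingers":-0.1},{"linear":[-0.5,0.9,0.1],"delta_rot":[0,0,0],"fingers":-0.1},{"linear":[-0.5,0.9,0.1],"delta_rot":[0,0,0],"fingers":-0.1}]'
python3 - <<'E'
from h import *
T=arm.get_image("top");S=arm.get_image("side");cv2.imwrite("pics/T7.png",T[:,:,::-1]);cv2.imwrite("pics/S7.png",S[:,:,::-1])
r=lambda im,x,y,w,h,W,H:cv2.resize(im[y:y+h,x:x+w],(W,H),interpolation=cv2.INTER_CUBIC)
o=np.zeros((600,800,3),np.uint8)
o[:300,:400]=r(T,305,155,100,75,400,300);o[300:,:400]=r(T,95,155,100,75,400,300);o[:300,400:]=r(S,270,125,100,75,400,300);o[300:,400:]=r(S,100,215,120,90,400,300)
cv2.imwrite("pics/g7.png",o[:,:,::-1])
E
```

```text
t: 18.97
ee_pos: [604.7, -306.0, 224.0]
ee_rot: [0.745, 0.667, 0.0, 0.0]
force: [0.6, 0.2, 0.4]
grip_width: 0.553
grasp_force: 0.0
t: 19.72
ee_pos: [453.1, -33.1, 252.9]
ee_rot: [0.744, 0.668, 0.001, 0.0]
force: [0.2, -1.5, 0.3]
grip_width: 0.551
grasp_force: 0.0
```

View pics/g7.png

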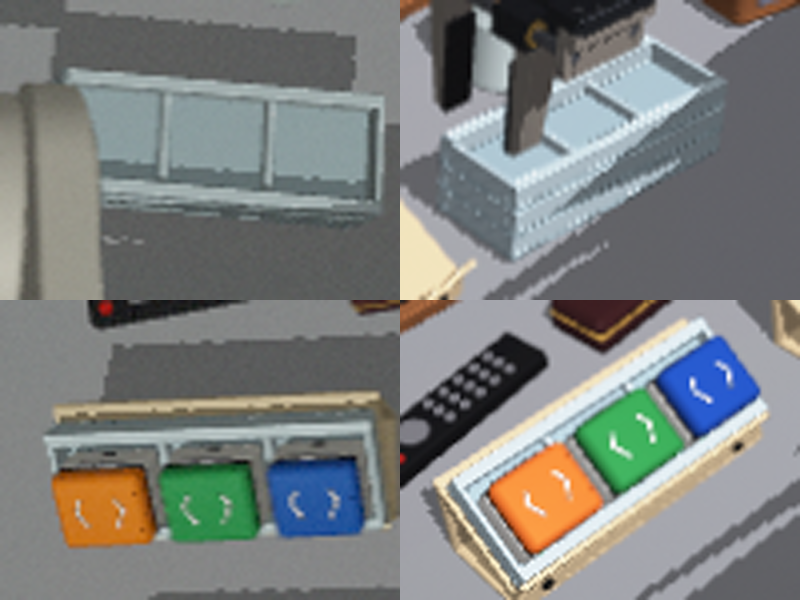

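The stack shows three evenly nested trays, and the fuller tray holds all three cases lid up. One numeric check of the nesting height and position:

```bash
python3 - <<'E'
from h import *
R,_=flat(K,0)
for n,a,b in(("HR",(400.4,179.3),(332.3,134.6)),("LR",(399.7,208),(350.6,145))):
    p,e=tri(a,b); print(n,p.round(1),round(e,1),"loc",(R.T@(p-[K[0],K[1],0])).round(1))
P=[R@[x,y,z]+[K[0],K[1],0] for z in (70,74,78) for x,y in((43,-113),(-43,-113),(-43,113))]
print(proj("top",P).round(1).tolist(),proj("side",P).round(1).tolist())
st=arm.get_state();print(st["t"],np.abs(st["dq"]).max())
E
```

```text
HR [ 595.1 -415.6   69.6] 0.0 loc [  42.9 -112.5   69.6]
LR [ 514.2 -404.8   73. ] 2.2 loc [ -38.6 -110.9   73. ]
[[400.6, 179.3], [399.7, 209.4], [318.3, 202.1], [401.2, 179.0], [400.3, 209.3], [318.5, 201.9], [401.8, 178.7], [400.9, 209.1], [318.8, 201.7]] [[332.4, 134.4], [352.3, 146.2], [300.0, 173.3], [332.5, 133.4], [352.5, 145.1], [300.1, 172.2], [332.7, 132.3], [352.7, 144.0], [300.2, 171.1]]
19.8167 0.03253717806383429
```

The rim rose 21-25 mm (22 expected) and the corners line up within about 3 mm, so it is seated.

```bash
python3 -c "
from station import arm
print(arm.hand_in())"
```

```text
the job is handed in; nothing more can be done
None
```

The job is handed in; the hand-in gave no verdict, but the last images show the orange case seated with the other two in the fuller tray and the emptied tray nested on the stack, its rim 21–25 mm higher (22 expected).

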